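# Drop the eccentric cam, then push the strap guide home

### The job

The brass slide of the strap guide has to go forward, but the eccentric steel cam in front of it blocks the way. Push the cam's upright peg round with a fingertip until the cam stands at its low point (peg pointing straight away from the slide), leaving the slide where it is until then; after that push the slide forward from behind until it is fully home against its two end stops, and take the hand clear. Only push with closed or outside fingers: do not pinch the peg, do not lift or ram the slide, and leave the bottle, jar and brush undisturbed.

Things in the scene. Friction and masses are not known exactly. Their poses are not given: they have to be found in the camera images.
- base: Fixed dark steel plate, 260 x 130 x 10 mm, on the bench. Origin at bench height; plate spans own x -135 to +125, y -65 to +65 mm, z up. Its +x is the slide's forward direction, towards the cam. Two rails along x guide the slide: tops 18 mm above the bench, inner faces at y +-33.5, outer +-45.5, x -125 to -13 mm. White index line at y 0, x 93 to 123: the peg is over it when the cam is low.
- stops (a point): Midway between the two end stops, at base x -13.5, y 0 mm, on the line of their rear faces, which the block's front face meets when home. Stops: 12 mm long, |y| 17.5 to 45.5 mm, tops 28 mm above the bench; the nose passes between them.
- pivot (a point): Cam pivot, a vertical axis at base x +45, y 0 mm; point on the bolt head, 36 mm above the bench.
- cam: Steel eccentric disc, radius 30, z 12 to 30 mm above the bench, centre 14 mm off the pivot; origin on the pivot axis. High side, tongue (16 wide, out to 66, top z 36 mm) and peg lie along own -x. High point: peg towards the slide (frame parallel to base). Low: peg along base +x. Starts up to 1.6 rad either side of high; turns either way to 3.9 rad from high; no spring, stays put.
- peg (a point): Top centre of the cam's upright black peg, 14 mm in diameter, 58 mm from the pivot axis; bare shaft from 36 mm (top of tongue) to 79 mm above the bench. Friction of the cam takes about 3 N at the peg. Low counts within 0.35 rad.
- slide: Loose brass slide, about 0.6 kg, flat on the plate between the rails (1.5 mm play each side). Block 50 long (x), 64 wide, 40 mm high; low nose 24 mm wide reaching to own x +65 mm; knob 20 mm wide, 20 high on top. Origin: underside centre of the block, 10 mm above the bench; x as base x. Starts at base x -88 to -79 mm; home is -38.5. With the cam not low its nose jams on the disc.
- rear (a point): Centre of the slide's flat upright rear face (64 mm wide, 10 to 50 mm above the bench), 25 mm behind the slide's origin, 26 mm above the bench: push here, low, so that the slide does not tip. Only friction, some 3 to 8 N, resists it until it meets the stops; no spring, stays put.
- bottle: Bystander: white plastic bottle with green cap, 64 mm diameter, 150 mm high, standing on the bench on the base's -y side. Origin at its underside centre.
- jar: Bystander: amber glass jar, 60 mm diameter, 65 mm high, on the base's -y side. Origin at its underside centre.
- brush: Bystander: hand brush lying on the bench along base x on the base's +y side, some 150 mm or more from the base's centre line. Origin at its underside centre.
There are look-alikes about, which are no part of the job. Of the things shaped like the slide, the brass one is meant.

How it is judged (in metres and radians):
On the way, in this order (a step that is already met when the one before it is completed fails the run):
1. the cam stands at its low point while the slide is still back (x of peg in the frame of base above 0.0995 m and x of slide in the frame of base below -0.064 m), for 0.2 s.
2. the slide is home against its end stops with the cam low (x of slide in the frame of base above -0.0415 m and x of peg in the frame of base above 0.0995 m), for 0.2 s.
At the end, for the whole second after the job is handed in: The cam is within 0.35 rad of its low point, the slide lies flat on the plate within 3 mm of its end stops and at rest, and bottle, jar and brush are within 30 mm of where they were, upright as before (all of step 2 and linear speed of slide below 0.01 m/s and angle between slide's own z axis and vertical below 0.06 rad and height (world z) of slide below 0.014 m and distance of each of bottle, jar, brush from where it was at the start of the episode below 0.03 m and angle between each of bottle, jar's own z axis and vertical below 0.2 rad); the robot touches nothing.
It fails at once if the slide was moved more than 12 mm while the cam was not low (distance of slide from where it was at the start of the episode above 0.012 m and x of peg in the frame of base below 0.0929 m).
It fails at once if the slide was lifted or tipped off the plate (height (world z) of slide above 0.018 m or angle between slide's own z axis and vertical above 0.25 rad).
It fails at once if the cam's peg was pinched or forced (over 35 N from the fingers, both sides added) (contact force between the fingers and cam above 35 N).
It fails at once if the slide was rammed or squeezed (over 70 N from the fingers) (contact force between the fingers and slide above 70 N).
It fails at once if a bystander was disturbed (distance of any of bottle, jar, brush from where it was at the start of the episode above 0.03 m).
It also fails if it takes over 58 s, if anything falls off the work surface, if the arm or the gripper's body presses on something with over 40 N, if the wrist force passes 120 N, or if a joint passes its speed limit or range.

### The arm

A 7-joint arm with a two-finger parallel gripper is mounted at the origin on the work surface. World frame = base frame: x ahead of the robot, y to its left, z up, the work surface at z = 0. Lengths are in m, angles in degrees, forces in N, time in s.
With the tool pointing down it reaches from about 0.4 to 0.875 m from the base axis. Payload 4.4 kg.
Tool frame: the origin (TCP) lies midway between the tips of the shut fingers; the grasp point (between the pads) lies arm.grip_point_offset behind it (arm.grip_point_offset is the distance from the TCP to the grasp point, in m); z points along the fingers, y is the direction in which the jaws open and shut (so a half turn about z gives the same grasp; the last joint's range is limited). The gripper opens to 85 mm and grips with 20 to 120 N. Pads are 22 mm wide; open, the fingers measure 114 mm over their backs; the gripper's body (76 mm by 85 mm) begins 54 mm behind the grasp point. The pads swing forward as they close: fully open they stand 13 mm farther back than shut.
Start: joints at [70.313, 36.005, 2.206, 86.941, -1.547, 57.084, -1.146], TCP at [0.178, -0.625, 0.203] pointing down, gripper open.
Joint ranges: [-175.42, 175.42], [-21.48, 121.26], [-71.46, 75.88], [10.55, 141.38], [-63.04, 243.04], [13.31, 113.54], [-168.57, 168.57]. Speed limits (degrees/s): [147.25, 147.25, 180, 180, 180, 180, 180].

### API

Orientations are given as [roll, pitch, yaw] about the fixed x, y, z axes, in that order (R = Rz(yaw) Ry(pitch) Rx(roll)).
In Python, from rig import arm gives the robot as it stands.
- The arm moves only by the tool arm_command, never from a script. Its argument "series" is one flat list of numbers, 6 for each row, row after row: the shift along the tool's x, y, z normalised to -1 to 1, where 1 is 0.08 m, then the turn, a rotation vector about the tool's x, y, z normalised to -1 to 1, where 1 is 30 degrees. A call has 1 to 10 rows; each row is the pose to reach, as a shift and turn from the pose measured when the call began, along the tool's axes at that moment; what a row does not reach only later rows make up. A row lasts 1/12 s, in which the tool goes at most 41.7 mm and 7.16 degrees, less where a joint would pass 70% of its speed; a pose out of reach is approached as far as the arm can. A call with a number of a shift or a turn outside -1 to 1 is refused whole. A call with a gripper value outside its range is refused whole. "gripper" is the opening in per cent of the stroke, from 0 (shut) to 100 (fully open), set as the call begins (left out, the last holds). The fingers move at their own pace and stop on an object; "grip_force" is the grip in N (left out, the last holds). Time passes only in rows, so rows that repeat a pose let the fingers close. It gives the time, the measured TCP pose, the force and the opening at its end, in the units of the state.
- arm.get_state(): the state, without advancing time (a new reading comes with each control period).
- arm.get_image(name): name is "scene" or "side" or "wrist"; returns a dict with "img" (400x640x3 uint8, red, green, blue), "depth" (400x640 float32, m along the optical axis (not along the pixel's ray), 0 where there is no reading), "camera_matrix" (3x3 intrinsics, pixels), "R" (3x3) and "t" (3): a world point X has camera coordinates R X + t. Camera axes: x right, y down, z forward; pixel columns grow to the right and rows downward; lengths in m; the calibration is good to about 2 mm. The wrist camera is an equidistant fisheye: a pixel r from the principal point sees the ray r / f radians off the axis. A picture is of the moment at which its call begins.
- arm.sign_off(): hands the job in, once; it reports no verdict.
The state is a dict: "time_s": time; "qpos": joint angles; "dq": joint speeds; "joint_efforts": joint torques, N m; "tool_pos": TCP position; "orientation": TCP orientation; "force": force on the tool from outside, world axes, zero at the start; "moment": the same for the moment, N m; "opening": finger opening in m.
Only numpy, scipy, OpenCV 4.12 (cv2) and the standard library are available. Lean on these libraries where they do the work, as an engineer would, in place of code of your own. Each camera call takes 0.05 s, during which the arm holds its last target.

## Working session

There is one attempt and no reset: what is moved stays moved. The work goes in short steps, Python scripts to look and compute and a tool call to move; the robot and the scene stay as the last step left them, time stands still between calls to the robot, and variables do not carry over. Pictures are saved under pics/ and viewed, and the job is handed in when it is done.

Besides the shell and the picture viewer there is one more tool, called as name(argument=value, ...) on one line, values as JSON. arm_command: Moves the arm, as the interface text tells. Its arguments: {"type":"object","properties":{"series":{"type":"array","items":{"type":"number"}},"gripper":{"type":"number"},"grip_force":{"type":"number"}},"required":["series"]}

```bash
ls; mkdir -p pics; python3 - <<'E'
from rig import arm
import cv2,json
print(arm.get_state()); print(arm.grip_point_offset)
import numpy as np
for n in("scene","side","wrist"):
    d=arm.get_image(n); cv2.imwrite(f"pics/{n}0.png",d["img"][:,:,::-1]); np.savez(f"pics/{n}0.npz",**d)
    print(n,d["camera_matrix"].tolist(),np.round(d["R"],3).tolist(),np.round(d["t"],3))
E
```

```text
pics
{'time_s': 0.0, 'qpos': array([70.31242032, 36.05859088,  2.20161199, 86.99872889, -1.54758156,
       57.08522903, -1.14634608]), 'dq': array([ 0.09522381, -0.00127515,  0.01998215, -0.06097315, -0.11702396,
        0.04147743,  0.02133558]), 'joint_efforts': array([ 2.62693648e-04, -5.63400471e+01,  1.22667052e+00, -1.93443525e+01,
        1.11372652e-02,  1.05455230e-02, -1.52265869e-06]), 'tool_pos': array([ 0.17810652, -0.62437699,  0.20167731]), 'orientation': array([-1.79887095e+02,  4.88900579e-04,  1.59174716e+01]), 'force': array([ 0.74823131,  0.27497347, -0.28350928]), 'moment': array([ 0.00922914, -0.03718598, -0.01062783]), 'opening': 0.08509447164595645}
0.0187
scene [[437.4259855368701, 0.0, 321.5063603213536], [0.0, 437.4259855368701, 195.92093621543978], [0.0, 0.0, 1.0]] [[0.717, 0.698, -0.006], [0.363, -0.381, -0.85], [-0.595, 0.607, -0.526]] [-0.379 -0.15   1.36 ]
side [[410.6450256229756, 0.0, 319.50860836486237], [0.0, 410.6450256229756, 190.13539501137666], [0.0, 0.0, 1.0]] [[0.813, -0.582, 0.012], [-0.427, -0.61, -0.668], [0.396, 0.538, -0.744]] [-0.478  0.281  0.663]
wrist [[309.70691628693146, 0.0, 317.7363553988743], [0.0, 309.70691628693146, 198.61640356390708], [0.0, 0.0, 1.0]] [[0.273, -0.962, -0.002], [-0.91, -0.259, 0.322], [-0.31, -0.086, -0.947]] [-0.648 -0.041  0.381]
```

View pics/scene0.png

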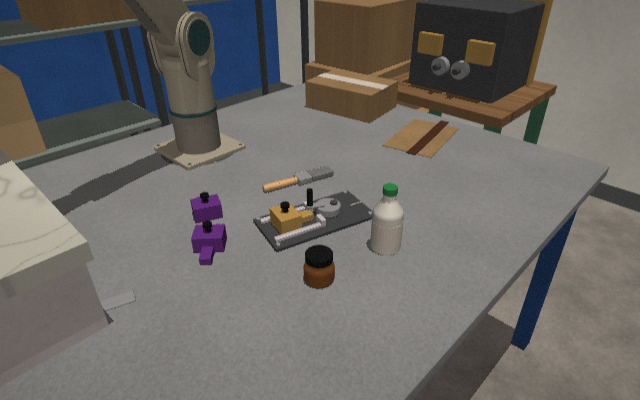

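View pics/side0.png

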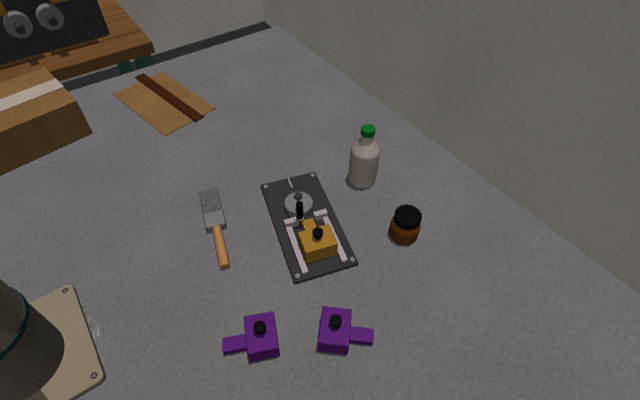

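View pics/wrist0.png

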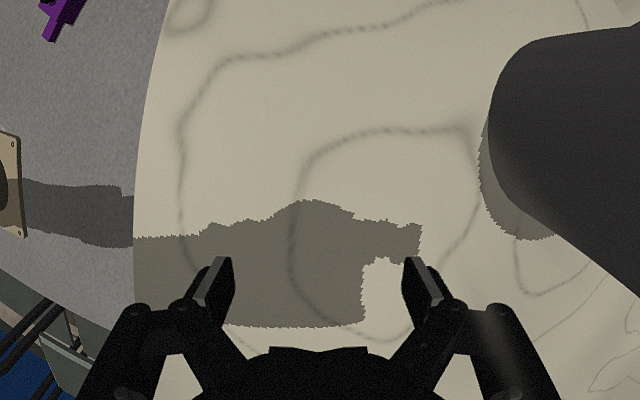

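The brass slide is at scene (288,217) and side (318,240). The peg is at scene (310,197) and side (299,208). The two purple blocks at scene (206,208) and (208,238) are look-alikes. The tool starts above a marble block. Next I'll measure.

```bash
cat > h.py <<'E'
import numpy as np,cv2
def load(n): return dict(np.load(f"pics/{n}.npz"))
def cloud(d):
    K=d["camera_matrix"];h,w=d["depth"].shape
    u,v=np.meshgrid(np.arange(w),np.arange(h));z=d["depth"]
    c=np.stack([(u-K[0,2])/K[0,0]*z,(v-K[1,2])/K[1,1]*z,z],-1)
    return (c-d["t"])@d["R"]
def proj(d,X):
    c=np.asarray(X)@d["R"].T+d["t"];K=d["camera_matrix"]
    return np.stack([c[...,0]/c[...,2]*K[0,0]+K[0,2],c[...,1]/c[...,2]*K[1,1]+K[1,2]],-1)
def tri(ds,uvs):
    A=[];b=[]
    for d,(u,v) in zip(ds,uvs):
        K=d["camera_matrix"];r=np.array([(u-K[0,2])/K[0,0],(v-K[1,2])/K[1,1],1])@d["R"];r/=np.linalg.norm(r)
        C=-d["R"].T@d["t"];P=np.eye(3)-np.outer(r,r);A.append(P);b.append(P@C)
    A=np.vstack(A);b=np.hstack(b);x,_,_,_=np.linalg.lstsq(A,b,rcond=None);return x,np.linalg.norm(A@x-b)
E
python3 - <<'E'
from h import *
s=load("scene0");e=load("side0")
for n,d,pts in(("scene",s,[(285,208),(310,192),(310,205),(203,196),(208,226),(387,235),(319,270),(300,182),(328,207),(60,240),(40,200)]),("side",e,[(318,232),(298,205),(299,200),(363,165),(405,215),(215,210),(258,320)])):
    c=cloud(d)
    for u,v in pts: print(n,(u,v),np.round(c[v,u],3))
for n,d,(x0,y0,x1,y1),k in(("scene",s,(240,170,400,260),5),("side",e,(250,160,370,290),4.5)):
    i=d["img"][y0:y1,x0:x1,::-1]; cv2.imwrite(f"pics/{n}0c.png",cv2.resize(i,None,fx=k,fy=k,interpolation=cv2.INTER_CUBIC))
E
```

```text
scene (285, 208) [ 0.519 -0.104  0.061]
scene (310, 192) [ 0.524 -0.031  0.072]
scene (310, 205) [ 0.525 -0.034  0.038]
scene (203, 196) [ 0.338 -0.196  0.056]
scene (208, 226) [ 0.451 -0.256  0.057]
scene (387, 235) [ 0.733 -0.02   0.052]
scene (319, 270) [ 0.7   -0.182  0.043]
scene (300, 182) [0.394 0.057 0.009]
scene (328, 207) [ 0.551 -0.001  0.029]
scene (60, 240) [ 0.484 -0.518  0.184]
scene (40, 200) [ 0.338 -0.501  0.184]
side (318, 232) [ 0.513 -0.099  0.067]
side (298, 205) [ 0.513 -0.031  0.079]
side (299, 200) [0.545 0.015 0.028]
side (363, 165) [ 0.691 -0.014  0.073]
side (405, 215) [ 0.674 -0.162  0.067]
side (215, 210) [0.391 0.102 0.016]
side (258, 320) [ 0.34  -0.17   0.038]
```

View pics/scene0c.png

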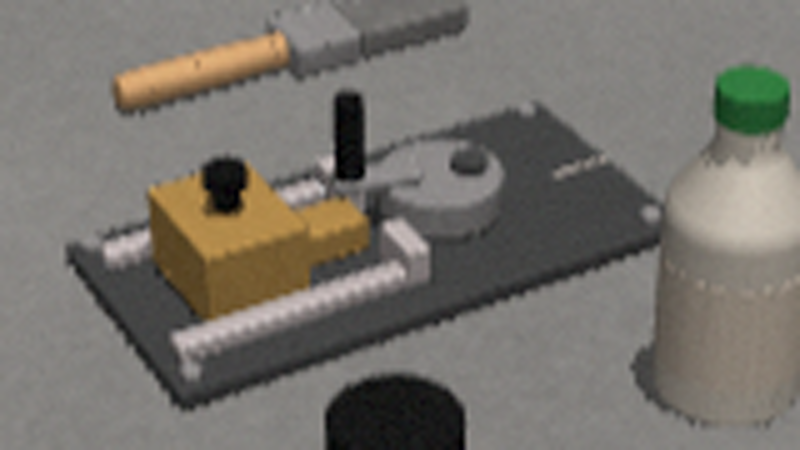

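View pics/side0c.png

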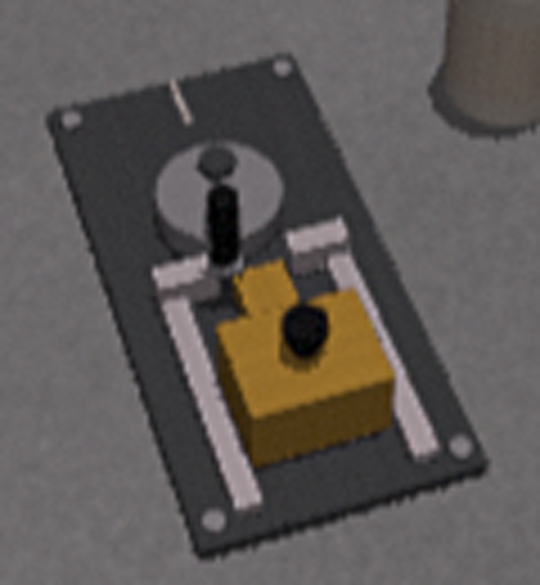

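```bash
cat > fit.py <<'E'
from h import *
from scipy.optimize import least_squares
s=load("scene0");e=load("side0")
S=lambda u,v:(240+(u+.5)/5-.5,170+(v+.5)/5-.5); D=lambda u,v:(250+(u+.5)/4.5-.5,160+(v+.5)/4.5-.5)
obs=[(s,(.125,.065,.010),S(540,103)),(s,(-.135,-.065,.010),S(185,397)),(s,(-.135,.065,.010),S(68,250)),
(e,(.125,.065,.010),D(47,118)),(e,(.125,-.065,.010),D(292,57)),(e,(-.135,-.065,.010),D(487,463)),(e,(-.135,.065,.010),D(199,545)),
(s,(.045,0,.036),S(467,157)),(e,(.045,0,.036),D(217,158)),
(s,(.123,0,.010),S(606,157)),(e,(.123,0,.010),D(175,81)),(e,(.093,0,.010),D(189,122))]
def T(p,X):
    c,n=np.cos(p[2]),np.sin(p[2]);X=np.asarray(X);return np.array([p[0]+c*X[0]-n*X[1],p[1]+n*X[0]+c*X[1],X[2]])
def f(p): return np.concatenate([proj(d,T(p,X))-np.array(o) for d,X,o in obs])
r=least_squares(f,[.55,-.05,.9]);p=r.x
print("base",p,np.degrees(p[2]));print(np.round(r.fun.reshape(-1,2),1).tolist())
pk,er=tri([s,e],[S(348,97),D(223,190)]);print("peg",pk,er)
kn,er=tri([s,e],[S(224,165),D(305,322)]);print("knob",kn,er)
def inv(X):
    d=np.array(X[:2])-p[:2];c,n=np.cos(p[2]),np.sin(p[2]);return np.array([c*d[0]+n*d[1],-n*d[0]+c*d[1],X[2]])
print("in base: peg",inv(pk),"knob",inv(kn), "angle",np.degrees(np.arctan2(inv(pk)[1],inv(pk)[0]-.045)))
for n,q in(("scene",s),("side",e)):
    c=cloud(q);m=(c[...,2]>.045)&(c[...,2]<.054)&(abs(c[...,0]-.5)<.1)&(abs(c[...,1]+.1)<.1)
    b=np.array([inv(x) for x in c[m]]);b=b[abs(b[:,1])<.05]; b=b[b[:,0]<-.03]
    print(n,len(b),b.min(0),b.max(0))
for nm,X in(("bottle",(.733,-.02,0)),("jar",(.69,-.172,0)),("brush",(.39,.06,0)),("purple",(.34,-.19,0)),("purple2",(.451,-.256,0)),("tcp",(.178,-.624,.2))): print(nm,inv(X))
np.save("base.npy",p)
E
python3 fit.py
```

```text
base [ 0.53536395 -0.02105033  1.2903454 ] 73.93134574676172
[[-0.2, -1.6], [-0.4, -1.0], [-0.4, -2.1], [-0.0, -1.6], [0.4, -1.4], [1.4, -0.1], [0.5, 1.6], [0.8, -0.9], [0.4, 0.2], [0.1, -0.5], [-0.4, 0.4], [0.4, 0.6]]
peg [ 0.51907013 -0.02746058  0.07783643] 0.002955651395125728
knob [ 0.5118003  -0.09809294  0.06927228] 0.0007472919093683881
in base: peg [-0.01066976  0.01388295  0.07783643] knob [-0.08055477  0.00131849  0.06927228] angle 165.9971732887991
scene 334 [-0.10727737 -0.03480112  0.04503794] [-0.05605757  0.03415765  0.05381938]
side 670 [-0.10729256 -0.03062274  0.04513618] [-0.0560069   0.03371375  0.05390331]
bottle [ 0.05571277 -0.18962383  0.        ]
jar [-0.10225062 -0.19037573  0.        ]
brush [0.03764861 0.16211853 0.        ]
purple [-0.21642352  0.14096782  0.        ]
purple2 [-0.24912137  0.01603644  0.        ]
tcp [-0.67830727  0.17651218  0.2       ]
```

```bash
cat > nav.py <<'E'
import sys,numpy as np
from scipy.spatial.transform import Rotation as Ro
from rig import arm
p=np.load("base.npy");c,n=np.cos(p[2]),np.sin(p[2])
def w(b): return np.array([p[0]+c*b[0]-n*b[1],p[1]+n*b[0]+c*b[1],b[2]])
def inv(X):
    d=np.array(X[:2])-p[:2];return np.array([c*d[0]+n*d[1],-n*d[0]+c*d[1],X[2]])
def need(b,byaw,tilt=0,st=None):
    """b in base frame; byaw: direction of tool x in base frame (deg); tilt: deg, tip leads towards tool x"""
    st=st or arm.get_state();R=Ro.from_euler("xyz",st["orientation"],degrees=True)
    yaw=byaw+np.degrees(p[2]);yaw=(yaw+180)%360-180
    G=Ro.from_euler("z",yaw,degrees=True)*Ro.from_euler("y",-tilt,degrees=True)*Ro.from_euler("x",180,degrees=True)
    return R.inv().apply(w(b)-st["tool_pos"])/.08, (R.inv()*G).as_rotvec(degrees=True)/30
def show():
    st=arm.get_state();R=Ro.from_euler("xyz",st["orientation"],degrees=True)
    x=R.apply([1,0,0]);print("t %.2f base(mm)"%st["time_s"],np.round(inv(st["tool_pos"])*1e3,1),"byaw %.1f"%((np.degrees(np.arctan2(x[1],x[0])-p[2])+180)%360-180),"z",np.round(R.apply([0,0,1]),3),"F",np.round(st["force"],1),"open",round(st["opening"],4),"q",np.round(st["qpos"],0))
if __name__=="__main__":
    show()
    a=[float(v) for v in sys.argv[1:]]
    if a:
        s,r=need(np.array(a[:3])/1e3,a[3],a[4] if len(a)>4 else 0);print("shift",np.round(s,3),"turn",np.round(r,3))
E
python3 nav.py -19 -18 200 76
```

```text
t 0.15 base(mm) [-678.8  176.2  201.9] byaw -58.0 z [-0.     0.001 -1.   ] F [ 0.5 -0.7 -0.4] open 0.0855 q [70. 36.  2. 87. -2. 57. -1.]
shift [ 6.428 -5.71   0.032] turn [-1.000e-03 -3.000e-03 -4.467e+00]
```

arm_command(series=[0,0,-0.6,0,0,-0.4,0,0,-1,0,0,-0.8,0.3,-0.5,-1,0,0,-1,0.5,-0.9,-1,0,0,-1,0.5,-0.9,-1,0,0,-1], gripper=0, grip_force=20)

```text
time_s: 0.57
tool_pos: [0.1992, -0.5346, 0.2813]
orientation: [-179.5, -0.5, 46.6]
force: [0.1, 0.1, -0.7]
opening: 0.0252
```

```bash
python3 nav.py -19 -18 200 76
```

```text
t 0.57 base(mm) [-586.5  180.9  281.3] byaw -27.3 z [-0.001  0.012 -1.   ] F [ 0.1  0.1 -0.7] open 0.0252 q [71. 25. -6. 93.  3. 62. 21.]
shift [ 7.435 -1.041  1.085] turn [ 3.000e-03 -2.600e-02 -3.445e+00]
```

arm_command(series=[0.5,0,0,0,0,-0.3,1,0,0,0,0,-0.6,1,0,0,0,0,-0.8,1,0,0,0,0,-0.8])

```text
time_s: 0.9
tool_pos: [0.2573, -0.4733, 0.2821]
orientation: [-179.8, -0.7, 71.3]
force: [0.2, -0.6, 0.2]
opening: 0.0001
```

arm_command(series=[0.5,0.2,0,0,0,-0.3,1,0.4,0,0,0,-0.6,1,0.4,0,0,0,-0.6,1,0.4,0,0,0,-0.6])

```text
time_s: 1.23
tool_pos: [0.3161, -0.4045, 0.283]
orientation: [179.9, -0.9, 89.8]
force: [0.6, -0.4, -0.9]
opening: -0.0002
```

```bash
python3 nav.py -19 -18 200 76
```

```text
t 1.23 base(mm) [-429.2  104.6  283. ] byaw 15.9 z [ 0.002  0.015 -1.   ] F [ 0.6 -0.4 -0.9] open -0.0002 q [ 63.  21. -20. 101.   7.  60.  41.]
shift [4.497 2.874 1.111] turn [ 0.018 -0.024 -2.004]
```

arm_command(series=[0.5,0.3,0,0,0,0,1,0.6,0,0,0,0,1,0.6,0,0,0,0])

```text
time_s: 1.48
tool_pos: [0.3668, -0.3201, 0.2844]
orientation: [179.8, -1.0, 90.0]
force: [0.2, -0.5, 1.1]
opening: 0.0
```

arm_command(series=[0.5,0.3,0,0,0,0,1,0.6,0,0,0,0,1,0.6,0,0,0,0])

```text
time_s: 1.73
tool_pos: [0.4173, -0.2355, 0.2862]
orientation: [179.7, -1.2, 90.2]
force: [0.3, 0.5, 0.2]
opening: -0.0001
```

arm_command(series=[0.5,0.3,0,0,0,0,1,0.6,0,0,0,0,1,0.6,0,0,0,0])

```text
time_s: 1.98
tool_pos: [0.4677, -0.1505, 0.2884]
orientation: [179.6, -1.3, 90.3]
force: [-0.4, -0.7, 1.1]
opening: -0.0
```

```bash
python3 nav.py -19 -18 200 76; python3 - <<'E'
from rig import arm
import cv2,numpy as np
d=arm.get_image("wrist"); cv2.imwrite("pics/wrist1.png",d["img"][:,:,::-1]); np.savez("pics/wrist1.npz",**d)
E
```

```text
t 1.98 base(mm) [-143.1   29.2  288.4] byaw 16.4 z [ 0.007  0.023 -1.   ] F [-0.4 -0.7  1.1] open -0.0 q [ 35.  19. -26. 104.   8.  59.   6.]
shift [1.296 0.997 1.142] turn [ 0.035 -0.033 -1.987]
```

View pics/wrist1.png

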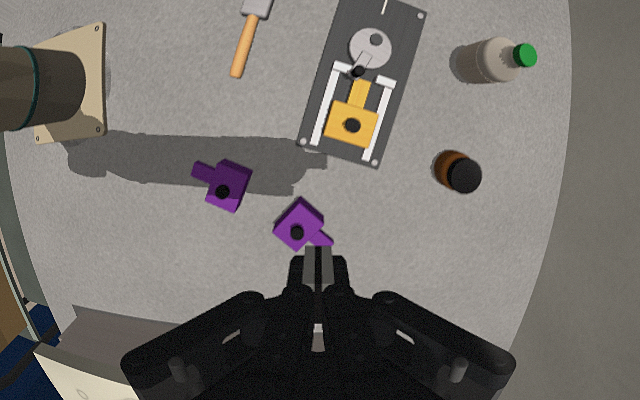

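The wrist view shows the brass slide at (352,122), peg at (358,70) and cam bolt at (376,40). The purple look-alikes are at (222,187) and (298,228). I'll check the base fit against this third view.

```bash
python3 - <<'E'
from h import *
import numpy as np
p=np.load("base.npy");d=load("wrist1");K=d["camera_matrix"]
def fp(X):
    c=d["R"]@X+d["t"];r=np.hypot(c[0],c[1]);th=np.arctan2(r,c[2]);return K[0,0]*th*c[:2]/r+K[:2,2]
c,n=np.cos(p[2]),np.sin(p[2])
im=cv2.resize(d["img"][0:180,260:480,::-1],None,fx=3.6,fy=3.3,interpolation=cv2.INTER_CUBIC)
for nm,b in dict(c1=(.125,.065,.01),c2=(.125,-.065,.01),c3=(-.135,-.065,.01),c4=(-.135,.065,.01),piv=(.045,0,.036),peg=(-.0107,.0139,.079),pegb=(-.0107,.0139,.036),rear=(-.1065,0,.05),stop=(-.0135,0,.028),rl=(-.1065,.032,.05)).items():
    u=fp(np.array([p[0]+c*b[0]-n*b[1],p[1]+n*b[0]+c*b[1],b[2]]));print(nm,np.round(u,1))
    cv2.circle(im,(int((u[0]-260)*3.6+1.8),int(u[1]*3.3+1.6)),3,(0,0,255),-1)
cv2.imwrite("pics/w1c.png",im)
E
```

```text
c1 [344.3 -17.4]
c2 [426.8  11.8]
c3 [377.6 171. ]
c4 [294.2 146.5]
piv [375.7  39.6]
peg [359.   70.2]
pegb [354.6  73.5]
rear [344.9 143.9]
stop [362.9  79. ]
rl [321.9 137.1]
```

View pics/w1c.png

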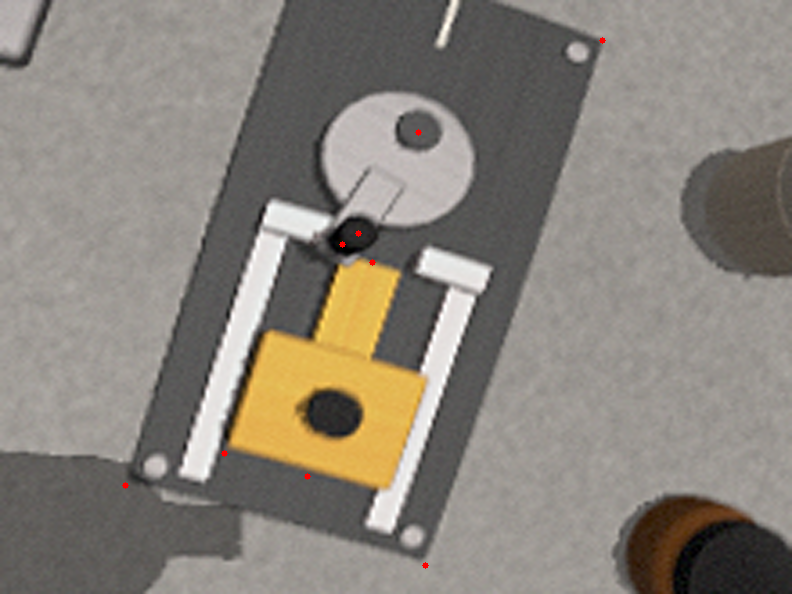

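arm_command(series=[0.3,0.25,0.2,0,0,-0.24,0.65,0.5,0.5,0,0,-0.48,0.65,0.5,0.5,0,0,-0.72,0.65,0.5,0.5,0,0,-1,0.65,0.5,0.5,0,0,-1])

```text
time_s: 2.45
tool_pos: [0.5078, -0.0969, 0.2489]
orientation: [179.1, -1.0, 120.7]
force: [-0.4, -0.2, -0.6]
opening: -0.0
```

```bash
python3 nav.py -19 -18 200 76
```

```text
t 2.45 base(mm) [-80.5   5.5 248.9] byaw 46.8 z [ 0.005  0.024 -1.   ] F [-0.4 -0.2 -0.6] open -0.0 q [ 32.  25. -33. 104.  14.  56.  24.]
shift [0.302 0.752 0.629] turn [ 0.039 -0.025 -0.974]
```

arm_command(series=[0.2,0.4,0.3,0.04,-0.02,-0.24,0.3,0.75,0.6,0.04,-0.02,-0.48,0.3,0.75,0.6,0.04,-0.02,-0.72,0.3,0.75,0.6,0.04,-0.02,-0.97,0.3,0.75,0.6,0.04,-0.02,-0.97,0.3,0.75,0.6,0.04,-0.02,-0.97])

```text
time_s: 2.95
tool_pos: [0.5471, -0.046, 0.2017]
orientation: [-180.0, -0.2, 149.5]
force: [0.1, -0.2, -0.5]
opening: -0.0
```

```bash
python3 nav.py -19 -18 100 76; python3 - <<'E'
from rig import arm
import cv2,numpy as np
for n in("wrist","side"):
    d=arm.get_image(n); cv2.imwrite(f"pics/{n}2.png",d["img"][:,:,::-1]); np.savez(f"pics/{n}2.npz",**d)
E
```

```text
t 2.95 base(mm) [-20.7 -18.1 201.7] byaw 75.6 z [-0.003  0.001 -1.   ] F [ 0.1 -0.2 -0.5] open -0.0 q [ 27.  32. -39. 102.  24.  54.  38.]
shift [0.003 0.021 1.271] turn [-0.001 -0.007 -0.014]
```

View pics/wrist2.png

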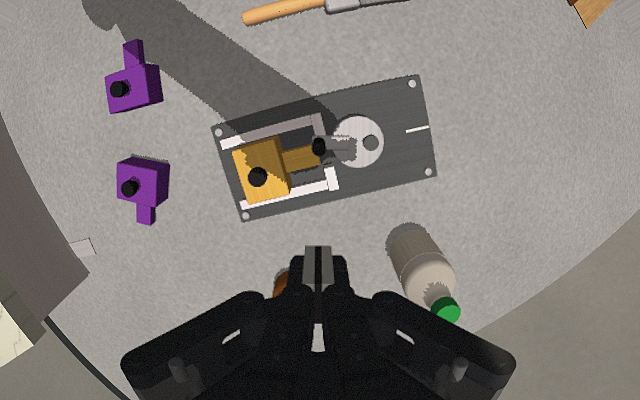

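```bash
python3 - <<'E'
from h import *
p=np.load("base.npy");d=load("wrist2");K=d["camera_matrix"]
def fp(X):
    c=d["R"]@X+d["t"];r=np.hypot(c[0],c[1]);th=np.arctan2(r,c[2]);return K[0,0]*th*c[:2]/r+K[:2,2]
c,n=np.cos(p[2]),np.sin(p[2])
im=cv2.resize(d["img"][60:230,200:450,::-1],None,fx=3.2,fy=3.2,interpolation=cv2.INTER_CUBIC)
for nm,b in dict(c1=(.125,.065,.01),c2=(.125,-.065,.01),c3=(-.135,-.065,.01),c4=(-.135,.065,.01),piv=(.045,0,.036),peg=(-.0107,.0139,.079),rear=(-.1065,0,.05),rl=(-.1065,.032,.05)).items():
    u=fp(np.array([p[0]+c*b[0]-n*b[1],p[1]+n*b[0]+c*b[1],b[2]]));print(nm,np.round(u,1))
    cv2.circle(im,(int((u[0]-200)*3.2+1.6),int((u[1]-60)*3.2+1.6)),3,(0,0,255),-1)
cv2.imwrite("pics/w2c.png",im)
E
```

```text
c1 [418.8  73.1]
c2 [437.4 175.7]
c3 [241.1 223.5]
c4 [208.8 127.1]
piv [370.6 142.8]
peg [318.7 149.2]
rear [237.6 179.4]
rl [228.8 152. ]
```

View pics/w2c.png

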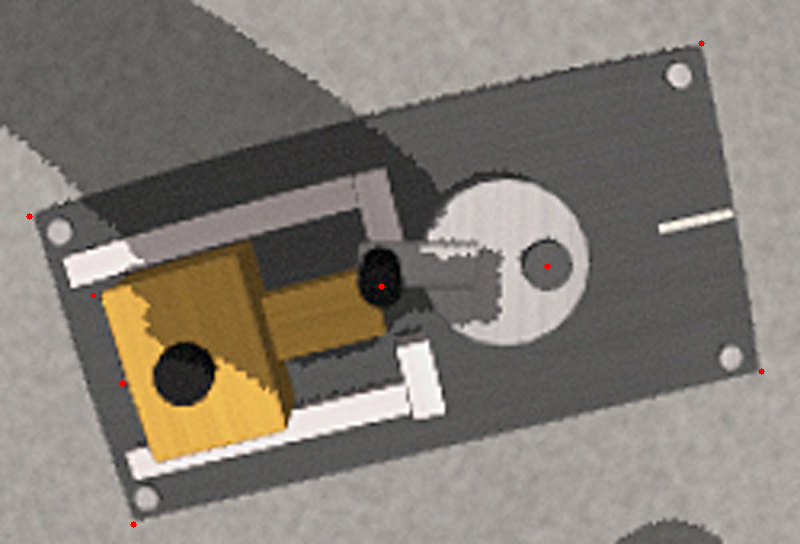

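View pics/side2.png

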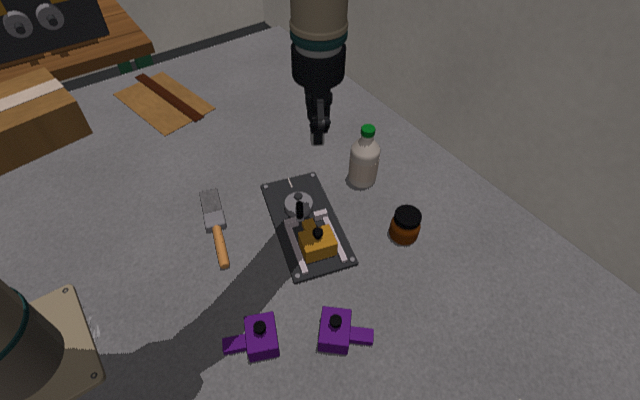

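arm_command(series=[0,0,0.4,0,0,0,0,0,0.8,0,0,0,0,0,0.95,0,0,0,0,0,0.95,0,0,0])

```text
time_s: 3.38
tool_pos: [0.5447, -0.0467, 0.124]
orientation: [-179.8, -0.4, 149.4]
force: [-0.1, -0.9, -0.1]
opening: 0.0001
```

arm_command(series=[0,0,0.3,0,0,0,0,0,0.6,0,0,0,0,0,0.9,0,0,0,0,0,0.96,0,0,0,0,0,0.96,0,0,0])

```text
time_s: 3.8
tool_pos: [0.5441, -0.0467, 0.0473]
orientation: [-179.7, -0.4, 149.3]
force: [0.0, 0.5, 1.1]
opening: 0.0002
```

```bash
python3 nav.py -14 4 48 76; python3 - <<'E'
from rig import arm
import cv2,numpy as np
for n in("wrist","side"):
    d=arm.get_image(n); cv2.imwrite(f"pics/{n}3.png",d["img"][:,:,::-1]); np.savez(f"pics/{n}3.npz",**d)
    if n=="side":cv2.imwrite("pics/side3c.png",cv2.resize(d["img"][110:290,230:430,::-1],None,fx=3.3,fy=3.3,interpolation=cv2.INTER_CUBIC))
E
```

```text
t 3.80 base(mm) [-22.3 -15.5  47.3] byaw 75.4 z [-0.009  0.    -1.   ] F [0.  0.5 1.1] open 0.0002 q [ 21.  44. -30. 110.  35.  36.  28.]
shift [ 0.262  0.039 -0.007] turn [-0.008 -0.015 -0.019]
```

View pics/wrist3.png

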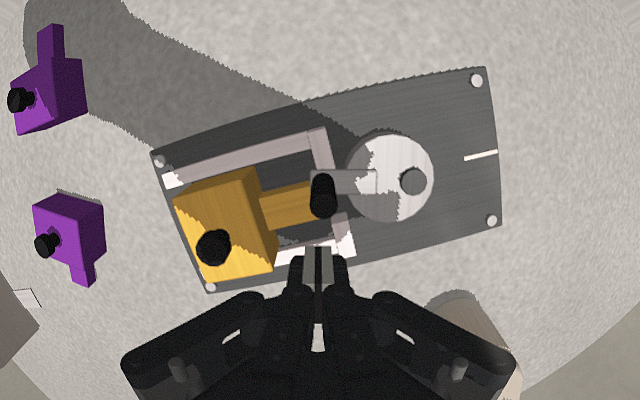

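View pics/side3c.png

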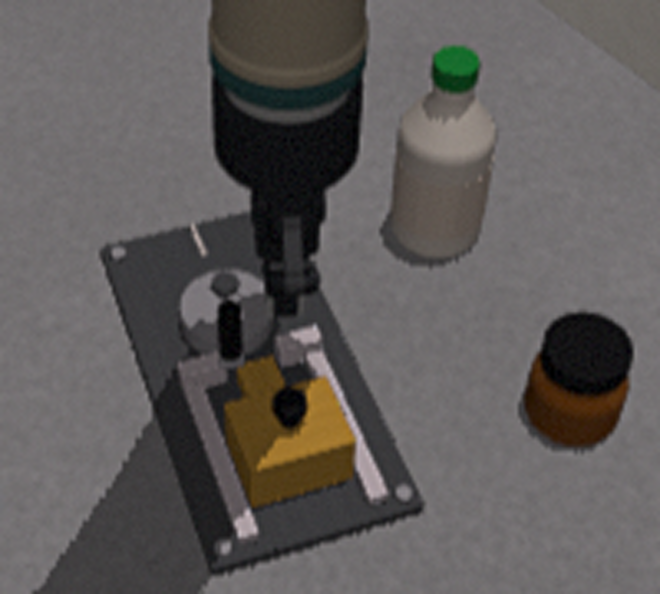

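```bash
cat > arc.py <<'E'
import sys
from nav import *
show()
d=float(sys.argv[1]); st=arm.get_state()
for th in map(float,sys.argv[2:]):
    t=np.radians(th); b=np.array([.045+.058*np.cos(t)-d*1e-3*np.sin(t),.058*np.sin(t)+d*1e-3*np.cos(t),.047])
    s,r=need(b,th-90,0,st);print(th,np.round(s,2),np.round(r,2))
E
python3 arc.py 18 166 159 152 145 138
```

```text
t 3.90 base(mm) [-21.6 -16.9  48.9] byaw 75.4 z [-0.005  0.    -1.   ] F [ 0.8  0.1 -0.4] open 0.0002 q [ 21.  43. -30. 110.  35.  36.  28.]
166.0 [0.18 0.03 0.02] [-0.   -0.01 -0.02]
159.0 [0.27 0.01 0.02] [-0.   -0.01  0.21]
152.0 [ 0.36 -0.    0.03] [-0.01 -0.01  0.45]
145.0 [ 0.46 -0.01  0.03] [-0.01 -0.01  0.68]
138.0 [0.55 0.01 0.03] [-0.01 -0.01  0.91]
```

arm_command(series=[0.06,0.01,0.01,0,0,0,0.12,0.02,0.02,0,0,0,0.18,0.03,0.02,0,0,0,0.22,0.02,0.02,0,0,0.1,0.27,0.01,0.02,0,0,0.2,0.31,0,0.02,0,0,0.33,0.36,0,0.03,0,0,0.45])

```text
time_s: 4.48
tool_pos: [0.5226, -0.0322, 0.0479]
orientation: [-179.9, -0.0, 135.7]
force: [1.7, -3.4, 4.5]
opening: -0.0
```

```bash
python3 arc.py 18 152 145 138 131 124; python3 - <<'E'
from rig import arm
import cv2,numpy as np
for n in("wrist",):
    d=arm.get_image(n); cv2.imwrite(f"pics/{n}4.png",d["img"][:,:,::-1]); np.savez(f"pics/{n}4.npz",**d)
E
```

```text
t 4.48 base(mm) [-14.3   9.2  47.9] byaw 61.7 z [-0.001 -0.    -1.   ] F [ 1.7 -3.4  4.5] open -0.0 q [ 17.  41. -25. 114.  32.  32.  15.]
152.0 [ 0.02 -0.02  0.01] [-0.   -0.   -0.01]
145.0 [ 0.11 -0.04  0.01] [-0.   -0.    0.22]
138.0 [ 0.2  -0.05  0.01] [-0.   -0.    0.46]
131.0 [ 0.3  -0.05  0.01] [-0.   -0.    0.69]
124.0 [ 0.39 -0.04  0.01] [-0.   -0.    0.92]
```

View pics/wrist4.png

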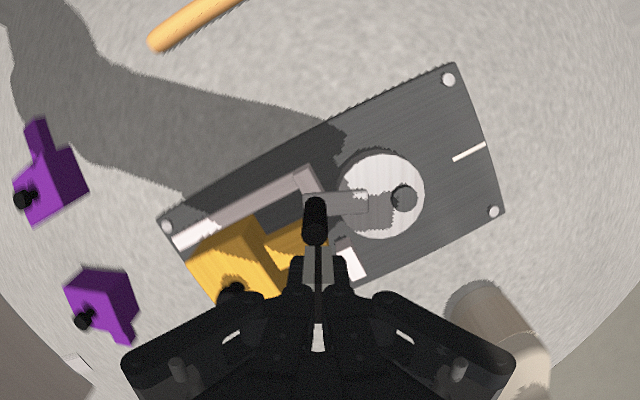

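arm_command(series=[0.07,-0.03,0,0,0,0.11,0.11,-0.04,0,0,0,0.22,0.16,-0.05,0,0,0,0.34,0.2,-0.05,0,0,0,0.46,0.25,-0.05,0,0,0,0.57,0.3,-0.05,0,0,0,0.69,0.34,-0.05,0,0,0,0.8,0.39,-0.04,0,0,0,0.92])

```text
time_s: 5.2
tool_pos: [0.4987, -0.0125, 0.0489]
orientation: [179.9, 0.1, 107.8]
force: [2.7, -2.0, 1.9]
opening: 0.0004
```

```bash
python3 arc.py 18 117 110 103 96
```

```text
t 5.20 base(mm) [-1.9 37.6 48.9] byaw 33.9 z [ 0.001 -0.001 -1.   ] F [ 2.7 -2.   1.9] open 0.0004 q [  9.  39. -17. 118.  24.  26.  -7.]
117.0 [ 0.09 -0.03  0.02] [0.   0.   0.23]
110.0 [ 0.18 -0.04  0.02] [0.   0.   0.46]
103.0 [ 0.27 -0.04  0.02] [0.  0.  0.7]
96.0 [ 0.36 -0.03  0.02] [0.   0.   0.93]
```

arm_command(series=[0.05,-0.02,0.01,0,0,0.11,0.09,-0.03,0.02,0,0,0.23,0.14,-0.04,0.02,0,0,0.34,0.18,-0.04,0.02,0,0,0.46,0.23,-0.04,0.02,0,0,0.58,0.27,-0.04,0.02,0,0,0.7,0.32,-0.04,0.02,0,0,0.81,0.36,-0.03,0.02,0,0,0.93])

```text
time_s: 5.87
tool_pos: [0.4884, 0.0137, 0.0483]
orientation: [179.8, 0.0, 79.8]
force: [0.4, -3.1, 5.6]
opening: 0.0002
```

```bash
python3 arc.py 18 89 82 75 68;python3 - <<'E'
from rig import arm
import cv2,numpy as np
for n in("wrist",):
    d=arm.get_image(n); cv2.imwrite(f"pics/{n}5.png",d["img"][:,:,::-1]); np.savez(f"pics/{n}5.npz",**d)
E
```

```text
t 5.87 base(mm) [20.4 54.7 48.3] byaw 5.9 z [ 0.004 -0.002 -1.   ] F [ 0.4 -3.1  5.6] open 0.0002 q [  1.  38.  -9. 120.  14.  23. -29.]
89.0 [ 0.1  -0.04  0.02] [0.01 0.   0.23]
82.0 [ 0.19 -0.05  0.02] [0.01 0.   0.46]
75.0 [ 0.28 -0.05  0.02] [0.01 0.   0.7 ]
68.0 [ 0.38 -0.03  0.02] [ 0.01 -0.    0.93]
```

View pics/wrist5.png

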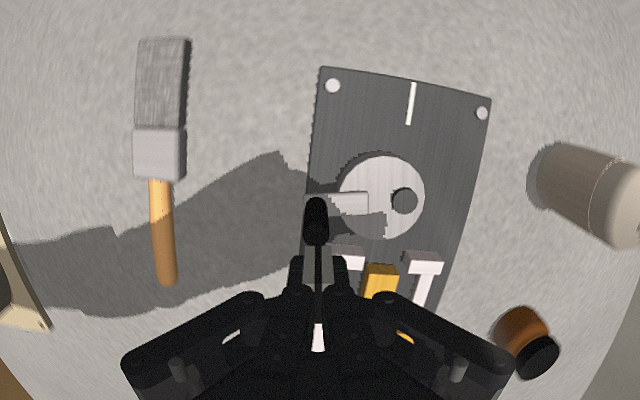

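The peg is still centred on the fingertips at (317,215), and the cam is turning with it. I'll continue.

arm_command(series=[0.05,-0.02,0,0,0,0.11,0.1,-0.04,0.01,0,0,0.23,0.15,-0.05,0.01,0,0,0.34,0.19,-0.05,0.01,0,0,0.46,0.24,-0.05,0.01,0,0,0.58,0.28,-0.05,0.01,0,0,0.7,0.33,-0.04,0.01,0,0,0.81,0.38,-0.03,0.01,0,0,0.93])

```text
time_s: 6.58
tool_pos: [0.4919, 0.0442, 0.0485]
orientation: [179.7, -0.1, 51.6]
force: [0.2, -3.9, 4.6]
opening: 0.0001
```

```bash
python3 arc.py 18 61 54 47 40
```

```text
t 6.58 base(mm) [50.7 59.8 48.5] byaw -22.3 z [ 0.005 -0.002 -1.   ] F [ 0.2 -3.9  4.6] open 0.0001 q [ -8.  38.  -1. 119.   2.  23. -49.]
61.0 [ 0.08 -0.03  0.02] [ 0.01 -0.    0.22]
54.0 [ 0.17 -0.04  0.02] [ 0.01 -0.    0.46]
47.0 [ 0.26 -0.04  0.02] [ 0.01 -0.01  0.69]
40.0 [ 0.36 -0.03  0.02] [ 0.01 -0.01  0.92]
```

arm_command(series=[0.05,-0.02,0,0,0,0.11,0.08,-0.03,0.01,0,0,0.22,0.13,-0.04,0.01,0,0,0.34,0.17,-0.04,0.01,0,0,0.46,0.22,-0.04,0.01,0,0,0.58,0.26,-0.04,0.01,0,0,0.69,0.31,-0.04,0.01,0,0,0.81,0.36,-0.03,0.01,0,0,0.92])

```text
time_s: 7.25
tool_pos: [0.5074, 0.0673, 0.0485]
orientation: [179.8, -0.2, 23.9]
force: [-1.1, -3.9, 6.0]
opening: -0.0003
```

```bash
python3 arc.py 18 33 26 19 12;python3 - <<'E'
from rig import arm
import cv2,numpy as np
for n in("wrist",):
    d=arm.get_image(n); cv2.imwrite(f"pics/{n}6.png",d["img"][:,:,::-1]); np.savez(f"pics/{n}6.npz",**d)
E
```

```text
t 7.25 base(mm) [77.1 51.4 48.5] byaw -50.0 z [ 0.005 -0.003 -1.   ] F [-1.1 -3.9  6. ] open -0.0003 q [-15.  39.   6. 117.  -9.  25. -68.]
33.0 [ 0.1  -0.03  0.02] [ 0.01 -0.01  0.23]
26.0 [ 0.19 -0.04  0.02] [ 0.01 -0.01  0.47]
19.0 [ 0.28 -0.04  0.02] [ 0.01 -0.01  0.7 ]
12.0 [ 0.38 -0.03  0.02] [ 0.01 -0.01  0.93]
```

View pics/wrist6.png

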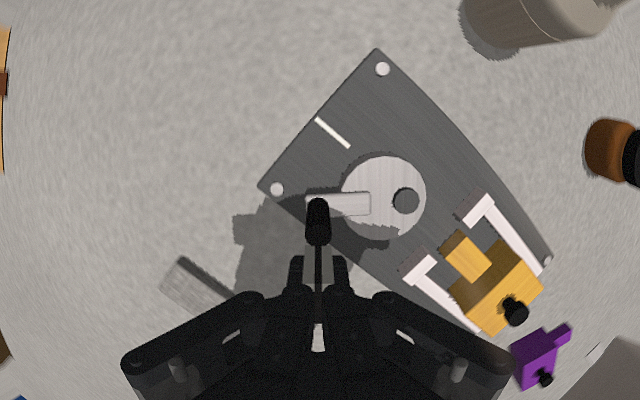

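arm_command(series=[0.05,-0.02,0,0,0,0.11,0.1,-0.03,0.01,0,0,0.23,0.15,-0.04,0.01,0,0,0.35,0.19,-0.04,0.01,0,0,0.47,0.24,-0.04,0.01,0,0,0.58,0.28,-0.04,0.01,0,0,0.7,0.33,-0.04,0.01,0,0,0.81,0.38,-0.03,0.01,0,0,0.93,0.38,-0.03,0.01,0,0,0.93])

```text
time_s: 8.05
tool_pos: [0.5345, 0.0822, 0.0484]
orientation: [179.9, -0.3, -4.2]
force: [-1.6, -1.2, 5.4]
opening: -0.0001
```

```bash
python3 arc.py 18 12 6 2 0;python3 - <<'E'
from rig import arm
import cv2,numpy as np
for n in("wrist",):
    d=arm.get_image(n); cv2.imwrite(f"pics/{n}7.png",d["img"][:,:,::-1]); np.savez(f"pics/{n}7.npz",**d)
E
```

```text
t 8.05 base(mm) [99.  29.4 48.4] byaw -78.1 z [ 0.005 -0.002 -1.   ] F [-1.6 -1.2  5.4] open -0.0001 q [-21.  41.  14. 112. -19.  29. -88.]
12.0 [-0.01  0.01  0.02] [ 0.   -0.01 -0.  ]
6.0 [ 0.07 -0.01  0.02] [ 0.   -0.01  0.2 ]
2.0 [ 0.12 -0.02  0.02] [ 0.   -0.01  0.33]
0.0 [ 0.15 -0.02  0.02] [ 0.   -0.01  0.4 ]
```

View pics/wrist7.png

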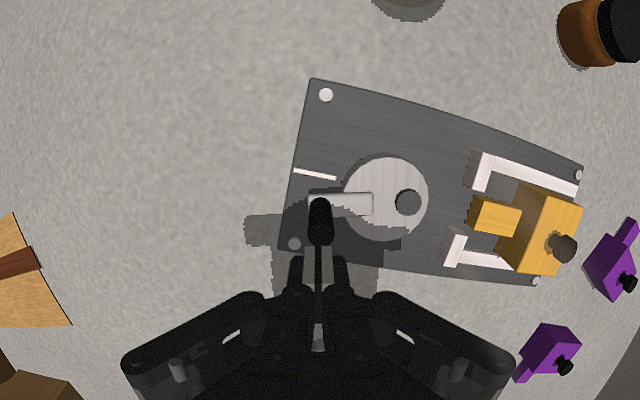

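arm_command(series=[0.03,0,0,0,0,0.1,0.07,-0.01,0.01,0,0,0.2,0.1,-0.02,0.01,0,0,0.3,0.15,-0.02,0.01,0,0,0.4,0.16,-0.02,0.01,0,0,0.42,0.16,-0.02,0.01,0,0,0.42])

```text
time_s: 8.6
tool_pos: [0.5462, 0.0839, 0.0481]
orientation: [180.0, -0.2, -16.6]
force: [-1.6, 0.6, 5.4]
opening: 0.0005
```

arm_command(series=[-0.2,0,0,0,0,0,-0.5,0,0,0,0,0,-0.5,0,-0.4,0,0,0,-0.5,0,-0.8,0,0,0,-0.5,0,-1,0,0,0])

```text
time_s: 9.02
tool_pos: [0.5079, 0.0963, 0.1306]
orientation: [-179.9, -0.3, -16.5]
force: [0.3, 0.5, -0.4]
opening: 0.0002
```

```bash
python3 nav.py -135 0 200 0;python3 - <<'E'
from rig import arm
import cv2,numpy as np
for n in("wrist","side","scene"):
    d=arm.get_image(n); cv2.imwrite(f"pics/{n}8.png",d["img"][:,:,::-1]); np.savez(f"pics/{n}8.npz",**d)
    if n=="side":cv2.imwrite("pics/side8c.png",cv2.resize(d["img"][110:290,230:430,::-1],None,fx=3.3,fy=3.3,interpolation=cv2.INTER_CUBIC))
    if n=="scene":cv2.imwrite("pics/scene8c.png",cv2.resize(d["img"][140:260,230:410,::-1],None,fx=4,fy=4,interpolation=cv2.INTER_CUBIC))
E
```

```text
t 9.02 base(mm) [105.1  58.9 130.6] byaw -90.4 z [ 0.005  0.001 -1.   ] F [ 0.3  0.5 -0.4] open 0.0002 q [ -29.   33.   23.  113.  -20.   38. -100.]
shift [ 0.763  2.994 -0.869] turn [ 0.004 -0.01  -3.014]
```

View pics/wrist8.png

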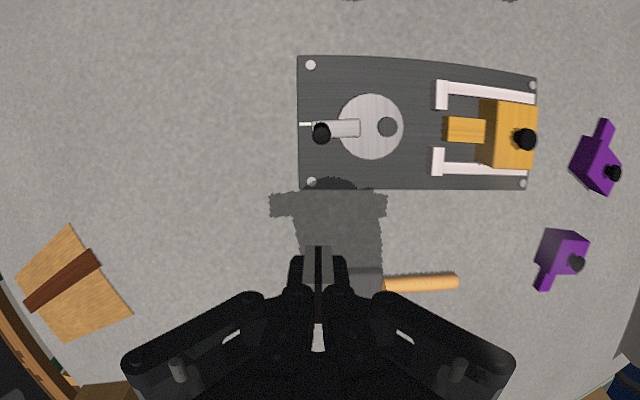

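View pics/side8c.png

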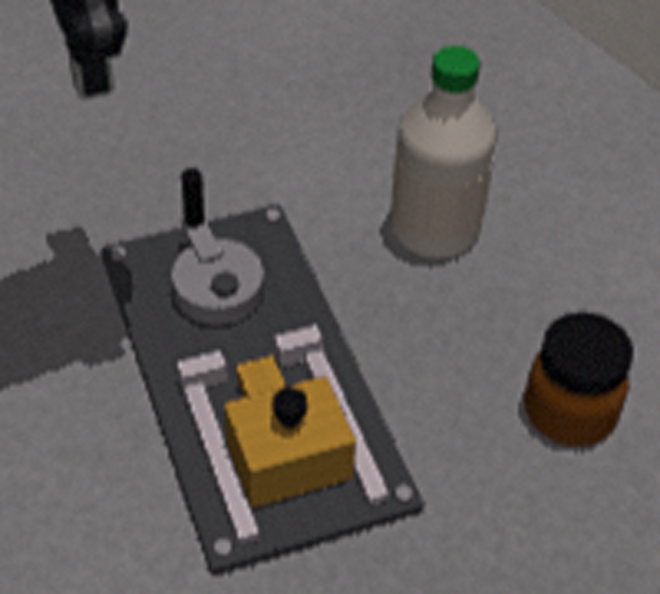

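View pics/scene8c.png

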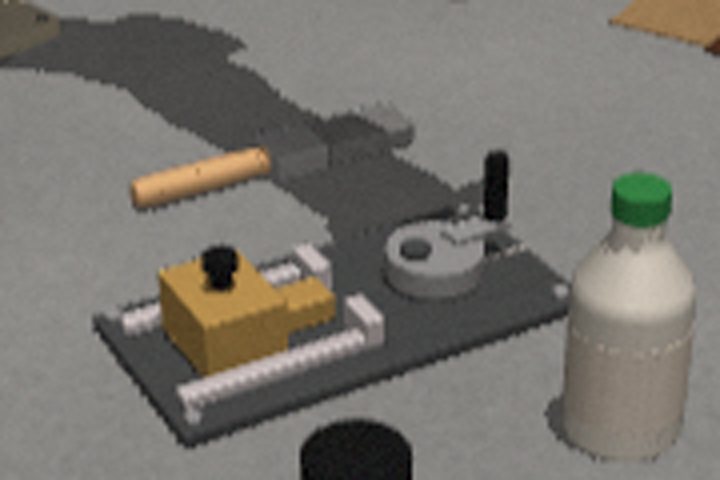

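```bash
python3 - <<'E'
from h import *
from nav import inv
s=load("scene8");e=load("side8")
pk,er=tri([s,e],[(230+497/4,140+155/4),(230+192/3.3,110+174/3.3)]);print(inv(pk),er)
for q in(s,e):
    c=cloud(q);b=np.apply_along_axis(inv,2,c);m=(b[...,2]>.046)&(b[...,2]<.053)&(abs(b[...,1])<.04)&(b[...,0]<-.03)&(b[...,0]>-.15)
    print(m.sum(),np.percentile(b[m],[1,99],axis=0))
E
```

```text
[0.10306275 0.00256285 0.0765539 ] 0.001221700145165255
311 [[-0.10638995 -0.03263239  0.04631627]
 [-0.05715588  0.03070974  0.05094971]]
656 [[-0.10584758 -0.02958131  0.04655835]
 [-0.05627987  0.03305739  0.05201745]]
```

The peg is at base (103, 3) mm, about 2.5° off low. The slide has not moved, with its rear face at x ≈ -106 mm. Next I'll go round behind it.

arm_command(series=[0.1,0.5,-0.3,0,0,-0.24,0.2,1,-0.6,0,0,-0.48,0.2,1,-0.6,0,0,-0.72,0.2,1,-0.6,0,0,-1,0.2,1,-0.6,0,0,-1])

```text
time_s: 9.58
tool_pos: [0.4995, 0.0145, 0.1765]
orientation: [-180.0, -0.3, 13.7]
force: [0.5, 0.4, 0.1]
opening: -0.0001
```

```bash
python3 nav.py -140 0 180 0 
```

```text
t 9.58 base(mm) [ 24.2  44.3 176.5] byaw -60.3 z [ 0.004  0.002 -1.   ] F [0.5 0.4 0.1] open -0.0001 q [-16.  26.  16. 113. -10.  42. -70.]
shift [-0.537  2.057 -0.047] turn [ 0.004 -0.008 -2.009]
```

arm_command(series=[-0.2,0.5,0,0,0,-0.24,-0.3,1,0,0,0,-0.48,-0.3,1,0,0,0,-0.72,-0.3,1,0,0,0,-1,-0.3,1,0,0,0,-1])

```text
time_s: 10.0
tool_pos: [0.4941, -0.0686, 0.175]
orientation: [-179.9, -0.2, 43.7]
force: [-0.4, 0.2, -0.0]
opening: -0.0003
```

```bash
python3 nav.py -140 0 180 0 8
```

```text
t 10.00 base(mm) [-57.1  26.5 175. ] byaw -30.2 z [ 0.001  0.003 -1.   ] F [-0.4  0.2 -0. ] open -0.0003 q [  0.  26.   7. 113.  -5.  42. -37.]
shift [-0.728  0.807 -0.066] turn [ 0.07   0.254 -1.005]
```

arm_command(series=[-0.4,0.4,0,0,0.1,-0.24,-0.73,0.8,-0.05,0.02,0.15,-0.48,-0.73,0.8,-0.05,0.05,0.2,-0.72,-0.73,0.8,-0.05,0.07,0.25,-1,-0.73,0.8,-0.05,0.07,0.25,-1,-0.73,0.8,-0.05,0.07,0.25,-1])

```text
time_s: 10.5
tool_pos: [0.4957, -0.1556, 0.1775]
orientation: [-179.8, -8.0, 73.6]
force: [0.4, 0.0, -0.2]
opening: -0.0001
```

```bash
python3 nav.py -140 0 100 0 8
```

```text
t 10.50 base(mm) [-140.2    0.9  177.5] byaw -0.3 z [ 0.036  0.134 -0.99 ] F [ 0.4  0.  -0.2] open -0.0001 q [ 25.  28.  -7. 109.  -7.  44.   7.]
shift [-0.131  0.014  0.96 ] turn [-0.005  0.001 -0.01 ]
```

arm_command(series=[-0.06,0.01,0.4,0,0,-0.01,-0.13,0.01,0.8,0,0,-0.01,-0.13,0.01,0.96,0,0,-0.01,-0.13,0.01,0.96,0,0,-0.01])

```text
time_s: 10.83
tool_pos: [0.4937, -0.1524, 0.0966]
orientation: [-179.4, -8.0, 73.7]
force: [-0.7, -0.5, 0.6]
opening: -0.0001
```

```bash
python3 nav.py -138 0 22 0 8
```

```text
t 10.83 base(mm) [-137.8    3.7   96.6] byaw -0.2 z [ 0.028  0.137 -0.99 ] F [-0.7 -0.5  0.6] open -0.0001 q [ 25.  35.  -7. 113.  -7.  34.   8.]
shift [-0.133  0.057  0.922] turn [-0.02  -0.001 -0.006]
```

arm_command(series=[-0.05,0.02,0.25,0,0,0,-0.1,0.05,0.5,-0.02,0,0,-0.13,0.05,0.7,-0.02,0,0,-0.13,0.06,0.85,-0.02,0,0,-0.13,0.06,0.92,-0.02,0,0,-0.13,0.06,0.92,-0.02,0,0])

```text
time_s: 11.33
tool_pos: [0.4975, -0.1521, 0.0218]
orientation: [-179.9, -8.1, 73.7]
force: [-0.2, 0.1, 0.6]
opening: -0.0001
```

```bash
python3 nav.py -118 0 22 0 8;python3 - <<'E'
from rig import arm
import cv2,numpy as np
for n in("wrist","side"):
    d=arm.get_image(n); cv2.imwrite(f"pics/{n}9.png",d["img"][:,:,::-1])
    if n=="side":cv2.imwrite("pics/side9c.png",cv2.resize(d["img"][110:310,230:430,::-1],None,fx=3,fy=3,interpolation=cv2.INTER_CUBIC))
E
```

```text
t 11.33 base(mm) [-1.364e+02  1.000e-01  2.180e+01] byaw -0.2 z [ 0.037  0.135 -0.99 ] F [-0.2  0.1  0.6] open -0.0001 q [ 25.  42.  -8. 115.  -7.  24.   9.]
shift [0.228 0.001 0.029] turn [-0.003 -0.002 -0.007]
```

View pics/side9c.png

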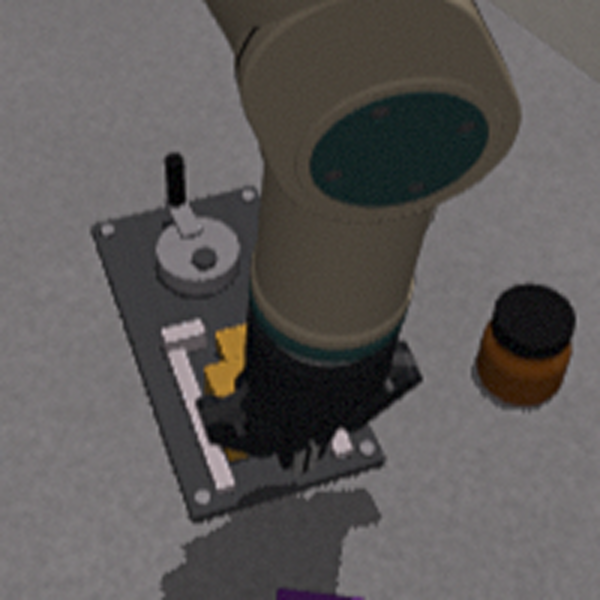

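View pics/wrist9.png

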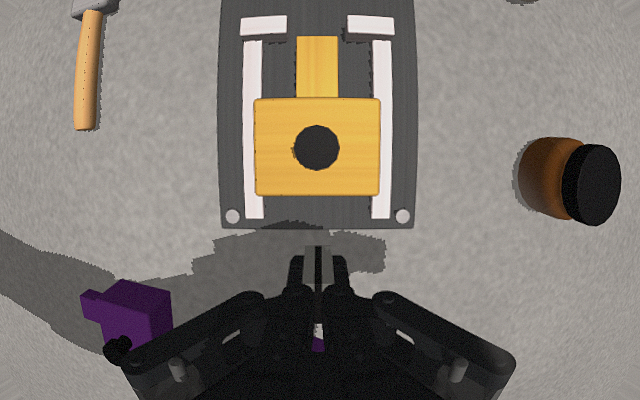

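The fingers are centred behind the slide's rear face, with the slide at (317,147) in the wrist view. I'll make contact slowly.

arm_command(series=[0.06,0,0.01,0,0,0,0.12,0,0.01,0,0,0,0.17,0,0.02,0,0,0,0.21,0,0.02,0,0,0,0.25,0,0.03,0,0,0,0.28,0,0.03,0,0,0,0.31,0,0.03,0,0,0])

```text
time_s: 12.02
tool_pos: [0.5052, -0.1289, 0.0241]
orientation: [180.0, -8.0, 73.7]
force: [-0.4, -1.1, 0.7]
opening: -0.0002
```

```bash
python3 nav.py -80 0 21 0 8;python3 - <<'E'
from rig import arm
import cv2,numpy as np
d=arm.get_image("wrist"); cv2.imwrite(f"pics/wrist10.png",d["img"][:,:,::-1])
E
```

```text
t 12.02 base(mm) [-111.9   -0.9   24.1] byaw -0.2 z [ 0.039  0.134 -0.99 ] F [-0.4 -1.1  0.7] open -0.0002 q [ 22.  42.  -8. 115.  -8.  23.   7.]
shift [ 0.39  -0.012  0.094] turn [ 0.001 -0.001 -0.006]
```

View pics/wrist10.png

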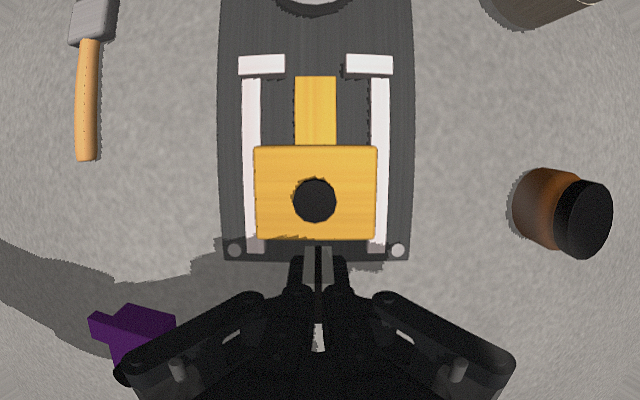

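arm_command(series=[0.04,0,0.02,0,0,0,0.08,0,0.04,0,0,0,0.12,0,0.05,0,0,0,0.16,0,0.06,0,0,0,0.2,0,0.07,0,0,0,0.24,0,0.08,0,0,0,0.28,0,0.08,0,0,0,0.32,0,0.09,0,0,0])

```text
time_s: 12.73
tool_pos: [0.5127, -0.1104, 0.0218]
orientation: [179.8, -7.6, 73.5]
force: [-7.2, -17.8, 20.8]
opening: -0.0004
```

```bash
python3 nav.py -70 0 21 0 8;python3 - <<'E'
from rig import arm
import cv2,numpy as np
d=arm.get_image("wrist"); cv2.imwrite(f"pics/wrist11.png",d["img"][:,:,::-1])
E
```

```text
t 12.73 base(mm) [-92.1  -3.   21.8] byaw -0.5 z [ 0.042  0.126 -0.991] F [ -7.2 -17.8  20.8] open -0.0004 q [ 19.  42.  -7. 115.  -8.  22.   5.]
shift [ 0.273 -0.04   0.047] turn [ 0.01   0.012 -0.015]
```

View pics/wrist11.png

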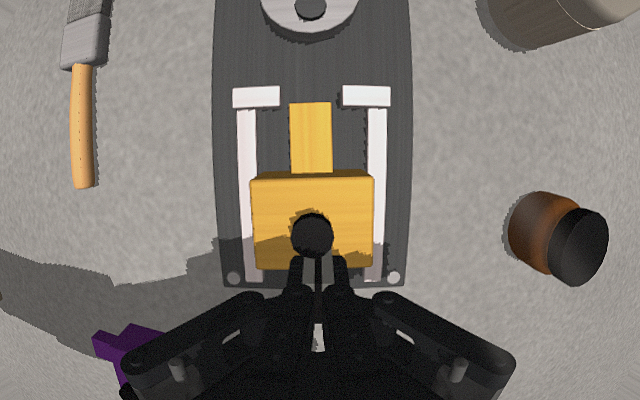

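The 19 N lateral and 21 N upward force is more than simple friction, so I'll look before pushing on.

```bash
python3 - <<'E'
from h import *
from nav import inv,arm
for n,(x0,y0,x1,y1),k in(("scene",(230,120,410,270),4.4),("side",(230,140,400,300),4.4)):
    d=arm.get_image(n); np.savez(f"pics/{n}11.npz",**d)
    cv2.imwrite(f"pics/{n}11c.png",cv2.resize(d["img"][y0:y1,x0:x1,::-1],None,fx=4,fy=4,interpolation=cv2.INTER_CUBIC))
    c=cloud(d);b=np.apply_along_axis(inv,2,c);g=d["img"].astype(int);m=(g[...,0]>g[...,2]+50)&(abs(b[...,1])<.045)&(abs(b[...,0]+.06)<.08)
    for lo,hi in((.015,.03),(.03,.045),(.046,.06)):
        mm=m&(b[...,2]>lo)&(b[...,2]<hi)
        if mm.sum()>5: print(n,lo,mm.sum(),np.round(np.percentile(b[mm],[2,98],axis=0),4).tolist())
E
```

```text
scene 0.015 266 [[-0.1022, -0.0331, 0.0157], [-0.013, 0.0201, 0.0292]]
scene 0.03 161 [[-0.1025, -0.0344, 0.0306], [-0.0533, 0.0243, 0.0443]]
scene 0.046 189 [[-0.1013, -0.0328, 0.0464], [-0.0528, 0.0125, 0.0508]]
side 0.015 127 [[-0.102, -0.0277, 0.0153], [-0.0835, 0.0325, 0.0295]]
side 0.03 138 [[-0.1019, -0.0276, 0.0302], [-0.078, 0.0325, 0.0444]]
side 0.046 184 [[-0.1014, -0.0294, 0.0466], [-0.0759, 0.0319, 0.0515]]
```

View pics/scene11c.png

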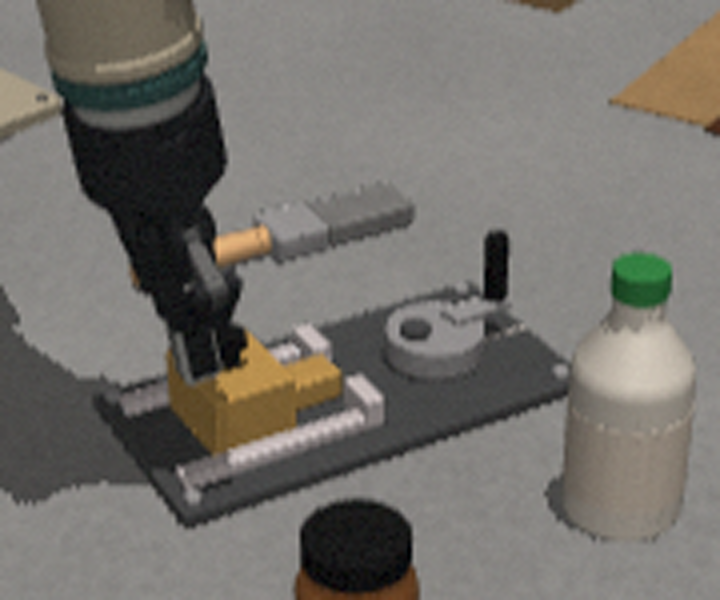

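View pics/side11c.png

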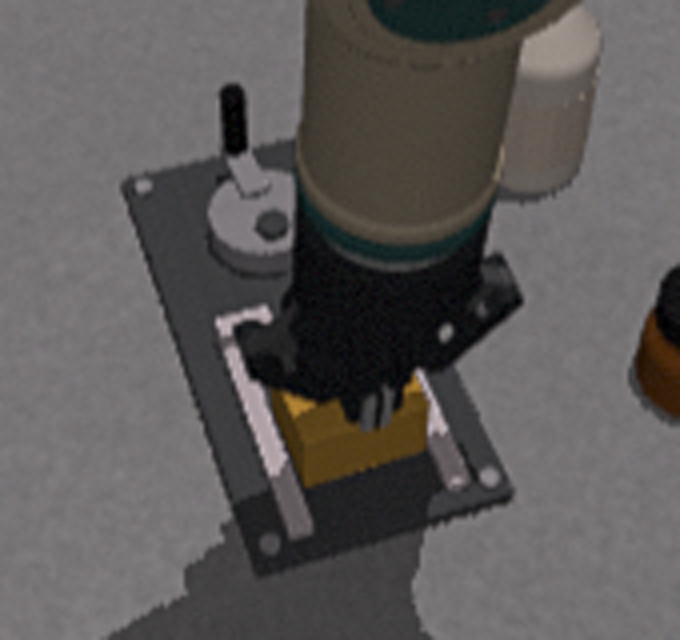

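```bash
python3 - <<'E'
from h import *
from nav import inv,arm
for n,pts in(("scene",[(278,214),(279,210),(277,205),(284,208),(288,204),(290,200),(274,200)]),("side",[(323,243),(325,246),(322,238),(326,240),(319,243)])):
    d=load(n+"11");b=np.apply_along_axis(inv,2,cloud(d))
    for u,v in pts: print(n,(u,v),d["img"][v,u],np.round(b[v,u]*1e3,1))
from nav import w
for n in("scene","side"):
    print(n,proj(load(n+"11"),arm.get_state()["tool_pos"]))
E
python3 nav.py
```

```text
scene (278, 214) [45 44 47] [-101.5   -7.1   50.7]
scene (279, 210) [26 27 26] [-102.1  -15.8   66.4]
scene (277, 205) [25 24 25] [-106.3  -16.6   81. ]
scene (284, 208) [83 84 79] [-86.2  -6.7  61.1]
scene (288, 204) [24 25 23] [-76.4  -7.3  68.7]
scene (290, 200) [141 140 135] [-18.7 107.2  -2. ]
scene (274, 200) [18 22 24] [-114.9  -23.1   99.8]
side (323, 243) [54 53 52] [-107.6    0.2   68.3]
side (325, 246) [77 67 60] [-105.9   -4.7   54. ]
side (322, 238) [27 30 28] [-113.2    4.6   93.5]
side (326, 240) [74 71 73] [-109.9   -4.5   78.8]
side (319, 243) [12 11 17] [-103.5    6.4   65.6]
scene [282.05613681 222.56455775]
side [321.29519389 249.79480435]
t 12.88 base(mm) [-91.5  -3.1  21.9] byaw -0.4 z [ 0.042  0.127 -0.991] F [ -5.  -14.   16.1] open 0.0003 q [ 19.  42.  -7. 115.  -8.  22.   5.]
```

```bash
python3 - <<'E'
from h import *
from scipy.spatial.transform import Rotation as Ro
ims=[]
for n,X in(("side2",(0.5461,-.0463,.2017)),("side3",(.5441,-.0467,.0473)),("side8",(.5079,.0963,.1306)),("scene8",(.5079,.0963,.1306)),("scene11",(.513,-.110,.0218)),("side11",(.513,-.110,.0218))):
    d=load(n);u=proj(d,np.array(X));print(n,u)
    x,y=np.round(u).astype(int);x0=max(x-33,0);y0=max(y-40,0)
    i=cv2.resize(d["img"][y0:y0+66,x0:x0+66,::-1],(264,264),interpolation=cv2.INTER_CUBIC)
    cv2.circle(i,(int((u[0]-x0+.5)*4),int((u[1]-y0+.5)*4)),3,(0,0,255),-1);ims.append(i)
cv2.imwrite("pics/tips.png",np.vstack([np.hstack(ims[:3]),np.hstack(ims[3:])]))
E
```

```text
side2 [316.93403274 156.2779582 ]
side3 [315.6487638  213.29072392]
side8 [259.65889489 149.37589212]
scene8 [342.99799519 148.56900784]
scene11 [282.01054513 222.63064572]
side11 [321.35303971 249.87197078]
```

View pics/tips.png

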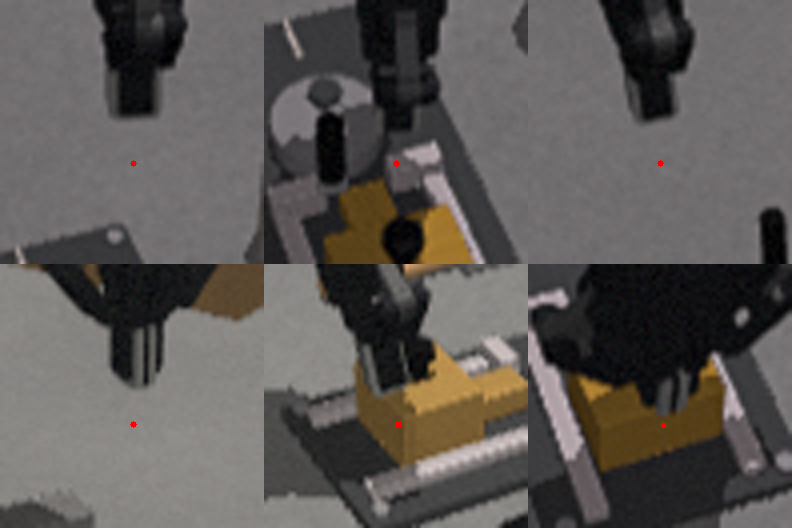

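The three views agree: the real fingertips are about 30 mm short of the reported TCP along tool z. So they are standing on the block's rear top edge. I'll quantify that, then lift off, back away and go lower.

```bash
python3 - <<'E'
from h import *
for n,X,dv in(("side2",(0.5461,-.0463,.2017),(0,-45)),("side8",(.5079,.0963,.1306),(-8,-40)),("scene8",(.5079,.0963,.1306),(5,-40))):
    d=load(n);a=proj(d,np.array(X));
    for k in(.02,.025,.03,.035): print(n,k,np.round((proj(d,np.array(X)+[0,0,k])-a)*4,0),"seen",dv)
E
```

```text
side2 0.02 [  0. -35.] seen (0, -45)
side2 0.025 [  0. -44.] seen (0, -45)
side2 0.03 [  1. -53.] seen (0, -45)
side2 0.035 [  1. -62.] seen (0, -45)
side8 0.02 [ -4. -30.] seen (-8, -40)
side8 0.025 [ -5. -38.] seen (-8, -40)
side8 0.03 [ -6. -46.] seen (-8, -40)
side8 0.035 [ -7. -54.] seen (-8, -40)
scene8 0.02 [  1. -31.] seen (5, -40)
scene8 0.025 [  1. -38.] seen (5, -40)
scene8 0.03 [  1. -46.] seen (5, -40)
scene8 0.035 [  1. -54.] seen (5, -40)
```

arm_command(series=[0,0,-0.1,0,0,0,-0.05,0,-0.3,0,0,0,-0.3,0,-0.3,0,0,0,-0.6,0,-0.3,0,0,0,-0.8,0,-0.3,0,0,0,-0.8,0,-0.3,0,0,0])

```text
time_s: 13.38
tool_pos: [0.4926, -0.1777, 0.0368]
orientation: [179.8, -7.5, 73.2]
force: [0.8, 0.6, 0.4]
opening: -0.0
```

```bash
python3 nav.py -140 0 -10 0 8;python3 - <<'E'
from h import *
from nav import arm
for n,(x0,y0,x1,y1) in(("scene",(230,120,410,270)),("side",(230,140,400,300))):
    d=arm.get_image(n); np.savez(f"pics/{n}12.npz",**d)
    cv2.imwrite(f"pics/{n}12c.png",cv2.resize(d["img"][y0:y1,x0:x1,::-1],None,fx=4,fy=4,interpolation=cv2.INTER_CUBIC))
    print(proj(d,arm.get_state()["tool_pos"])-[x0,y0])
E
```

```text
t 13.38 base(mm) [-162.4   -2.3   36.8] byaw -0.7 z [ 0.042  0.124 -0.991] F [0.8 0.6 0.4] open -0.0 q [ 27.  41.  -7. 114.  -6.  26.  10.]
shift [ 0.201 -0.035  0.616] turn [ 0.011  0.016 -0.025]
[ 22.74314549 105.88015399]
[103.4824282  134.54622453]
```

View pics/scene12c.png

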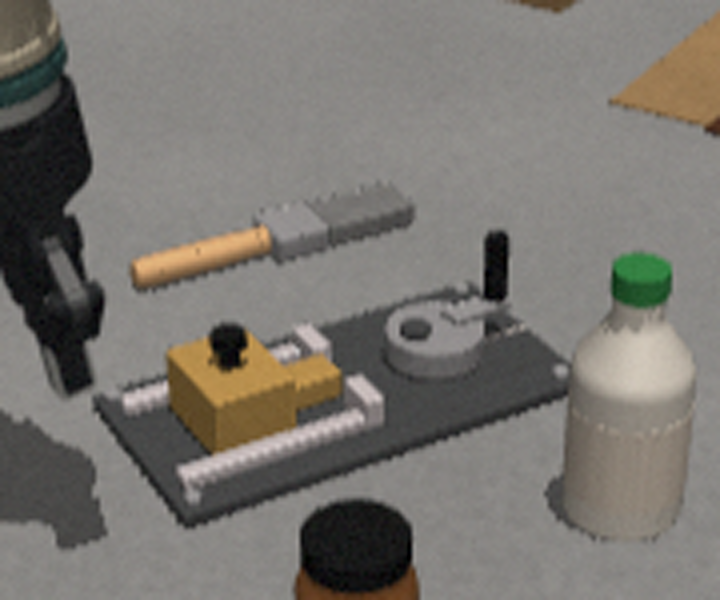

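View pics/side12c.png

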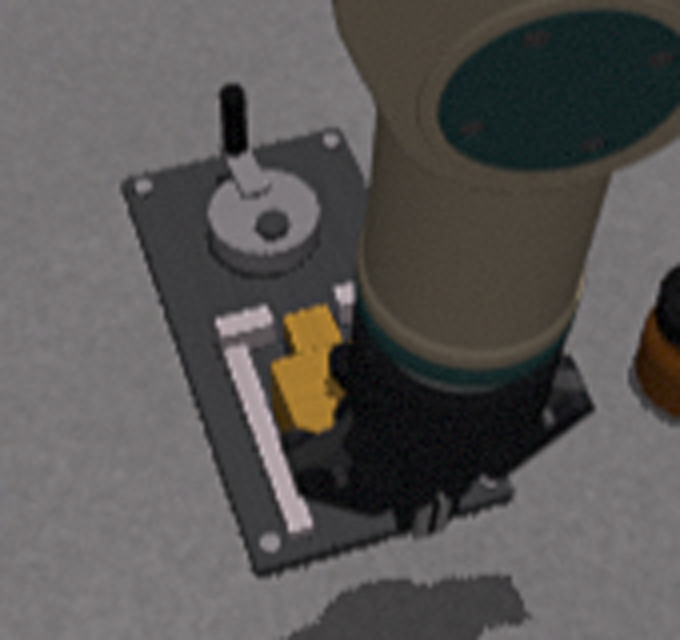

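The real tips sit ≈27 mm behind the reported TCP. The slide is flat and has moved only about 4 mm, and the cam is still low. For body clearance over the knob I'll tilt to 20° and place the tip with the corrected offset.

```bash
sed -i 's/    if a:/    if a and len(a)>5:\n        t=np.radians(a[4]);a[0]+=a[5]*np.sin(t);a[2]-=a[5]*np.cos(t);st=arm.get_state();print("real tip",np.round(1e3*inv(st["tool_pos"]-a[5]*1e-3*Ro.from_euler("xyz",st["orientation"],degrees=True).apply([0,0,1])),1))\n    if a:/' nav.py; python3 nav.py -128 0 70 0 20 27;  python3 nav.py -128 0 21 0 20 27
```

```text
t 13.48 base(mm) [-157.9   -2.3   37.1] byaw -0.5 z [ 0.042  0.127 -0.991] F [-0.3  0.6  0.2] open 0.0002 q [ 27.  41.  -7. 114.  -6.  26.  10.]
real tip [-161.5   -2.2   63.9]
shift [ 0.497 -0.033 -0.028] turn [ 0.012  0.41  -0.015]
t 13.48 base(mm) [-157.9   -2.3   37.1] byaw -0.5 z [ 0.042  0.127 -0.991] F [-0.3  0.6  0.2] open 0.0002 q [ 27.  41.  -7. 114.  -6.  26.  10.]
real tip [-161.5   -2.2   63.9]
shift [ 0.415 -0.036  0.579] turn [ 0.012  0.41  -0.015]
```

arm_command(series=[0.25,-0.03,-0.02,0.01,0.2,-0.01,0.4,-0.03,-0.02,0.01,0.41,-0.01,0.5,-0.03,-0.02,0.01,0.41,-0.01,0.5,-0.03,-0.02,0.01,0.41,-0.01,0.5,-0.03,-0.02,0.01,0.41,-0.01])

```text
time_s: 13.9
tool_pos: [0.5031, -0.1333, 0.0442]
orientation: [180.0, -20.0, 73.9]
force: [0.1, 1.5, -0.5]
opening: 0.0
```

```bash
python3 nav.py -128 0 21 0 20 27
```

```text
t 13.90 base(mm) [-1.168e+02 -1.000e-01  4.420e+01] byaw -0.1 z [ 0.095  0.329 -0.939] F [ 0.1  1.5 -0.5] open 0.0 q [ 39.  44. -20. 113. -12.  28.  19.]
real tip [-126.1   -0.    69.6]
shift [-0.231 -0.001  0.563] turn [ 0.001 -0.001 -0.002]
```

arm_command(series=[-0.06,0,0.14,0,0,0,-0.12,0,0.28,0,0,0,-0.18,0,0.42,0,0,0,-0.22,0,0.53,0,0,0,-0.23,0,0.56,0,0,0,-0.23,0,0.56,0,0,0])

```text
time_s: 14.4
tool_pos: [0.5017, -0.1344, -0.0055]
orientation: [-179.8, -20.1, 73.9]
force: [0.2, -0.2, 0.3]
opening: 0.0001
```

```bash
python3 nav.py -112 0 21 0 20 27;python3 - <<'E'
from h import *
from nav import arm
for n,(x0,y0,x1,y1) in(("scene",(230,140,410,270)),("side",(230,140,400,300))):
    d=arm.get_image(n); np.savez(f"pics/{n}13.npz",**d)
    cv2.imwrite(f"pics/{n}13c.png",cv2.resize(d["img"][y0:y1,x0:x1,::-1],None,fx=4,fy=4,interpolation=cv2.INTER_CUBIC))
E
```

```text
t 14.40 base(mm) [-118.2    1.    -5.5] byaw -0.1 z [ 0.093  0.33  -0.939] F [ 0.2 -0.2  0.3] open 0.0001 q [ 39.  49. -20. 114. -12.  23.  20.]
real tip [-127.5    0.9   19.8]
shift [0.187 0.012 0.052] turn [-0.004 -0.002 -0.002]
```

View pics/scene13c.png

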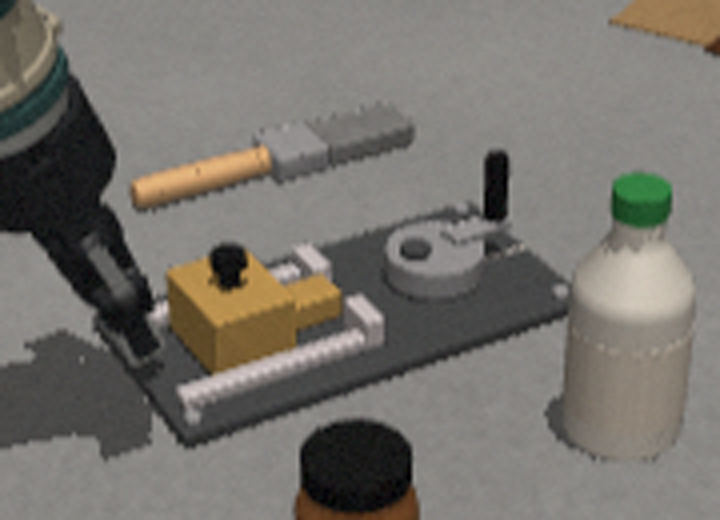

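View pics/side13c.png

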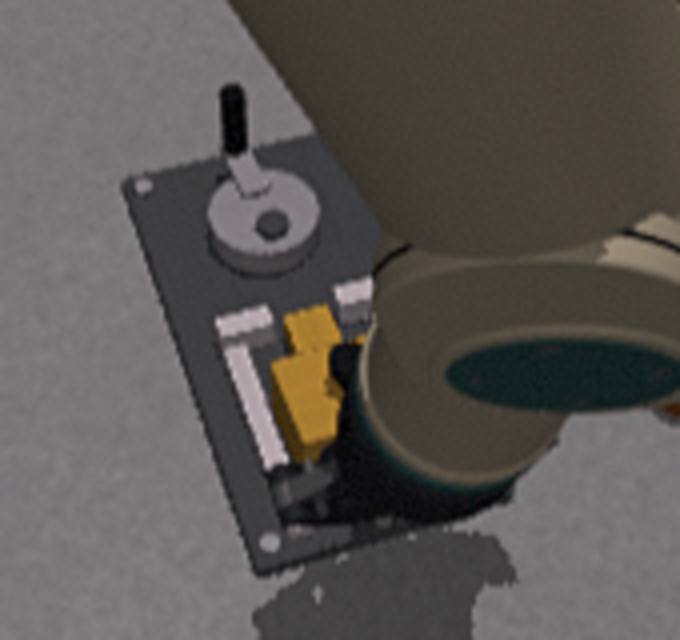

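The reported z of -5.5 mm with no contact confirms the offset. The tips are now low behind the rear face, so I'll push gently.

arm_command(series=[0.05,0,0.015,0,0,0,0.1,0.01,0.03,0,0,0,0.15,0.01,0.045,0,0,0,0.19,0.01,0.06,0,0,0,0.23,0.01,0.07,0,0,0,0.27,0.01,0.085,0,0,0,0.3,0.01,0.1,0,0,0])

```text
time_s: 15.08
tool_pos: [0.51, -0.1144, -0.0036]
orientation: [179.9, -19.8, 73.8]
force: [-6.3, -12.6, 10.6]
opening: 0.0
```

```bash
python3 nav.py -85 0 20 0 20 27;python3 - <<'E'
from h import *
from nav import arm
for n,(x0,y0,x1,y1) in(("scene",(230,140,410,270)),):
    d=arm.get_image(n); np.savez(f"pics/{n}14.npz",**d)
    cv2.imwrite(f"pics/{n}14c.png",cv2.resize(d["img"][y0:y1,x0:x1,::-1],None,fx=4,fy=4,interpolation=cv2.INTER_CUBIC))
E
```

```text
t 15.08 base(mm) [-96.8  -1.5  -3.6] byaw -0.2 z [ 0.096  0.325 -0.941] F [ -6.3 -12.6  10.6] open 0.0 q [ 37.  49. -20. 114. -13.  22.  19.]
real tip [-105.9   -1.4   21.8]
shift [ 0.239 -0.02   0.11 ] turn [ 0.004  0.007 -0.005]
```

View pics/scene14c.png

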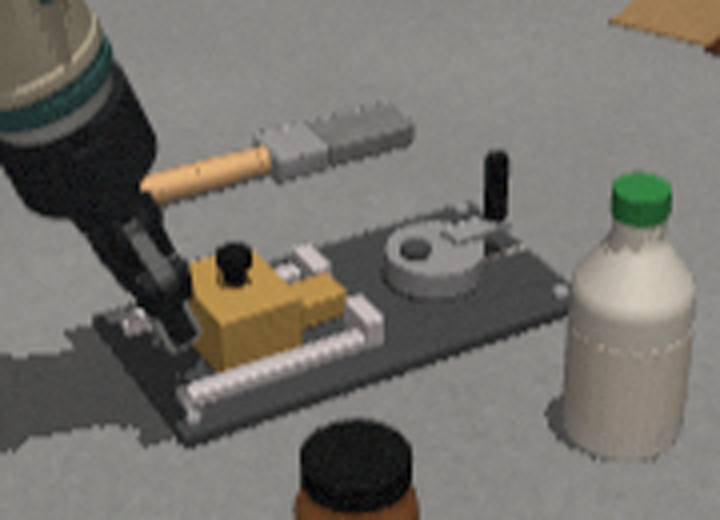

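arm_command(series=[0.08,-0.01,0.02,0,0,0,0.13,-0.01,0.03,0,0,0,0.17,-0.01,0.05,0,0,0,0.21,-0.01,0.06,0,0,0,0.25,-0.02,0.08,0,0,0,0.29,-0.02,0.09,0,0,0,0.33,-0.02,0.1,0,0,0])

```text
time_s: 15.72
tool_pos: [0.5162, -0.0869, -0.0023]
orientation: [179.9, -19.8, 73.8]
force: [-1.2, -4.0, -1.1]
opening: -0.0002
```

```bash
python3 nav.py -73 0 20 0 20 27;cat > chk.py <<'E'
from h import *
from nav import arm,inv
import sys
k=sys.argv[1]
for n,(x0,y0,x1,y1) in(("scene",(230,140,410,270)),):
    d=arm.get_image(n); np.savez(f"pics/{n}{k}.npz",**d)
    cv2.imwrite(f"pics/{n}{k}c.png",cv2.resize(d["img"][y0:y1,x0:x1,::-1],None,fx=4,fy=4,interpolation=cv2.INTER_CUBIC))
    b=np.apply_along_axis(inv,2,cloud(d));g=d["img"].astype(int);m=(g[...,0]>g[...,2]+50)&(abs(b[...,1])<.045)&(abs(b[...,0]+.06)<.08)&(b[...,2]>.015)
    mm=m&(b[...,2]>.046);print("top",np.round(np.percentile(b[mm],[2,98],axis=0)*1e3,1).tolist())
    mm=m&(b[...,2]<.045)&(b[...,1]<-.026);print("side face",np.round(np.percentile(b[mm],[2,98],axis=0)*1e3,1).tolist())
    mm=m&(b[...,2]<.04)&(abs(b[...,1])<.012);print("nose",np.round(np.percentile(b[mm],[2,98],axis=0)*1e3,1).tolist())
E
python3 chk.py 15
```

```text
t 15.72 base(mm) [-68.6   0.2  -2.3] byaw -0.2 z [ 0.096  0.325 -0.941] F [-1.2 -4.  -1.1] open -0.0002 q [ 34.  48. -20. 115. -14.  20.  17.]
real tip [-77.7   0.3  23.1]
shift [0.044 0.002 0.057] turn [ 0.004  0.007 -0.005]
top [[-69.6, -32.0, 46.6], [-22.3, 25.5, 51.5]]
side face [[-69.9, -33.3, 15.6], [-23.4, -28.2, 44.7]]
nose [[-70.1, -11.8, 16.9], [18.2, 9.4, 38.9]]
```

View pics/scene15c.png

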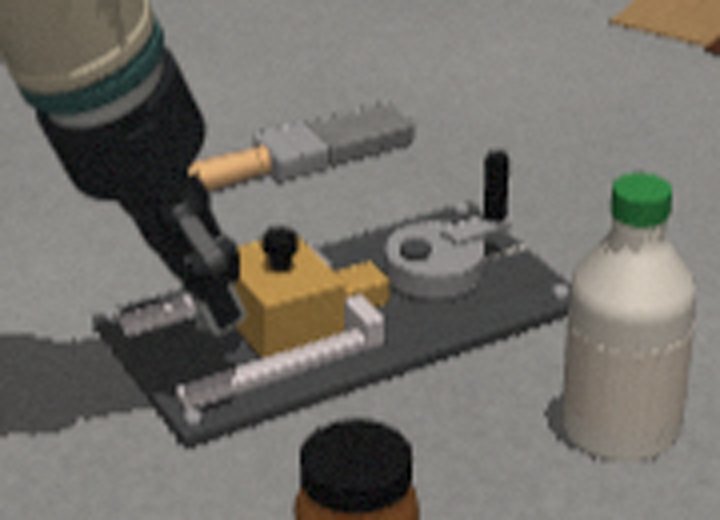

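arm_command(series=[0.02,0,0.01,0,0,0,0.04,0,0.015,0,0,0,0.06,0,0.02,0,0,0,0.08,0,0.03,0,0,0,0.1,0,0.035,0,0,0,0.1,0,0.035,0,0,0])

```text
time_s: 16.27
tool_pos: [0.5182, -0.0818, -0.0027]
orientation: [179.9, -19.6, 73.7]
force: [-3.2, -12.7, -0.6]
opening: 0.0001
```

```bash
python3 nav.py -73 0 20 0 20 27;python3 chk.py 16
```

```text
t 16.27 base(mm) [-63.1  -0.3  -2.7] byaw -0.3 z [ 0.096  0.321 -0.942] F [ -3.2 -12.7  -0.6] open 0.0001 q [ 33.  48. -20. 115. -14.  20.  16.]
real tip [-72.1  -0.2  22.8]
shift [-0.019 -0.004  0.029] turn [ 0.007  0.014 -0.009]
top [[-64.7, -32.1, 46.5], [-16.4, 24.9, 51.5]]
side face [[-64.5, -34.1, 16.7], [-17.6, -28.4, 44.5]]
nose [[-64.6, -11.9, 15.4], [19.7, 10.2, 38.6]]
```

arm_command(series=[0.03,0,0.01,0,0,0,0.06,0,0.02,0,0,0,0.09,0,0.03,0,0,0,0.09,0,0.03,0,0,0])

```text
time_s: 16.65
tool_pos: [0.5183, -0.0819, -0.0036]
orientation: [179.9, -19.1, 73.3]
force: [-8.5, -20.1, 5.7]
opening: -0.0003
```

```bash
python3 nav.py -73 0 20 0 20 27;python3 chk.py 17
```

```text
t 16.65 base(mm) [-63.2  -0.5  -3.6] byaw -0.6 z [ 0.096  0.313 -0.945] F [ -8.5 -20.1   5.7] open -0.0003 q [ 32.  48. -20. 115. -14.  19.  16.]
real tip [-72.1  -0.3  21.9]
shift [-0.014 -0.006  0.019] turn [ 0.011  0.03  -0.02 ]
top [[-63.5, -32.0, 46.5], [-16.7, 23.8, 50.8]]
side face [[-64.4, -33.8, 16.5], [-17.2, -27.5, 44.3]]
nose [[-64.9, -11.8, 16.1], [19.6, 10.0, 38.2]]
```

View pics/scene17c.png

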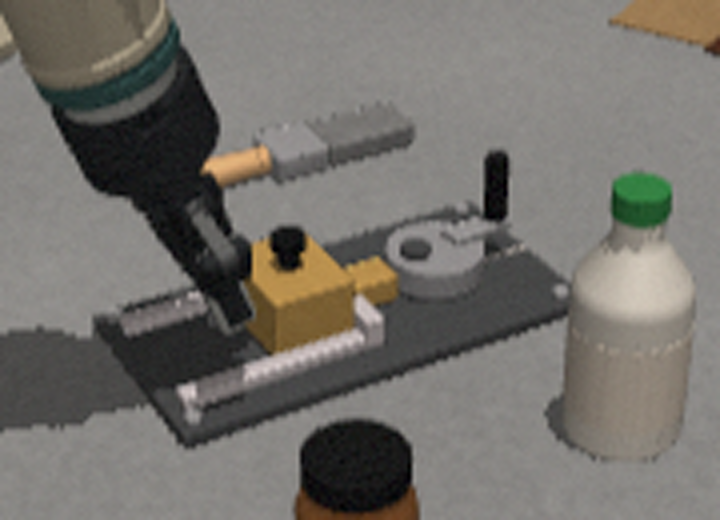

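The force rose to 22 N with no further travel, and the block's front face meets the stops in the picture. The slide is home, so I'll back off level and then lift.

arm_command(series=[-0.1,0,-0.03,0,0,0,-0.25,0,-0.09,0,0,0,-0.45,0,-0.16,0,0,0,-0.65,0,-0.4,0,0,0,-0.75,0,-0.8,0,0,0,-0.75,0,-1,0,0,0,-0.75,0,-1,0,0,0])

```text
time_s: 17.28
tool_pos: [0.4961, -0.1633, 0.0551]
orientation: [179.6, -19.1, 73.3]
force: [-0.0, 1.0, -0.4]
opening: -0.0004
```

arm_command(series=[-0.2,0,-0.4,0,0,0,-0.3,0,-0.8,0,0,0,-0.3,0,-1,0,0,0,-0.3,0,-1,0,0,0,-0.3,0,-1,0,0,0])

```text
time_s: 17.7
tool_pos: [0.482, -0.2089, 0.1231]
orientation: [179.5, -19.2, 73.4]
force: [0.0, -0.0, -0.6]
opening: -0.0
```

```bash
python3 nav.py; python3 chk.py 18; python3 - <<'E'
from h import *
from nav import arm
d=arm.get_image("side"); np.savez("pics/side18.npz",**d);cv2.imwrite("pics/side18.png",d["img"][:,:,::-1])
d=arm.get_image("scene"); cv2.imwrite("pics/scene18.png",d["img"][:,:,::-1])
d=arm.get_image("wrist"); cv2.imwrite("pics/wrist18.png",d["img"][:,:,::-1])
E
```

```text
t 17.70 base(mm) [-195.3   -0.7  123.1] byaw -0.6 z [ 0.102  0.312 -0.945] F [ 0.  -0.  -0.6] open -0.0 q [ 46.  37. -19. 108. -11.  41.  22.]
top [[-64.7, -32.5, 46.5], [-16.8, 27.9, 50.9]]
side face [[-64.6, -33.8, 17.0], [-17.3, -28.4, 44.5]]
nose [[-65.2, -11.8, 15.6], [19.4, 11.3, 38.7]]
```

View pics/scene18c.png

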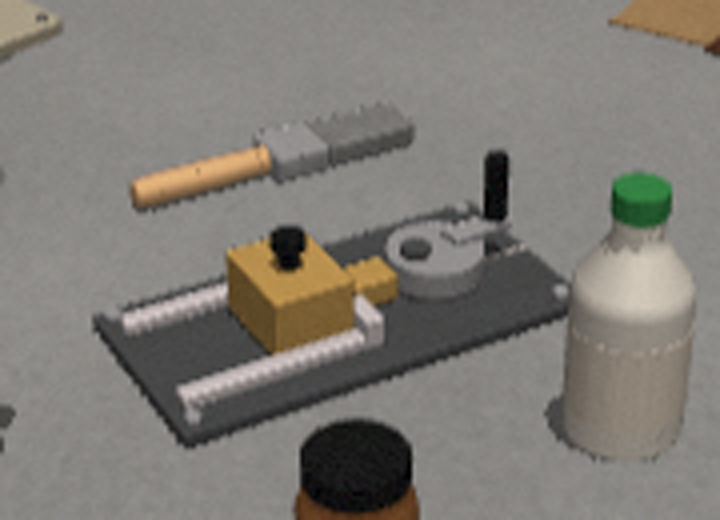

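View pics/wrist18.png

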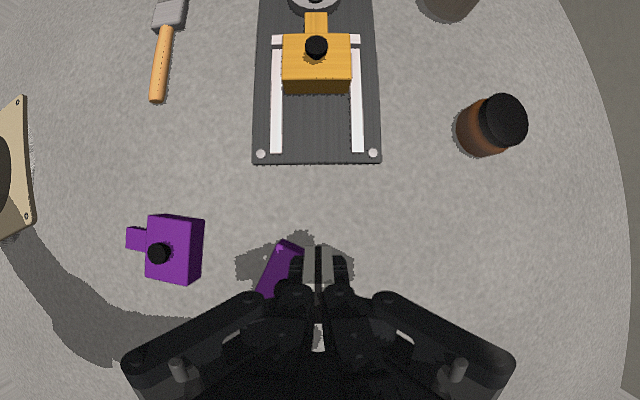

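View pics/side18.png

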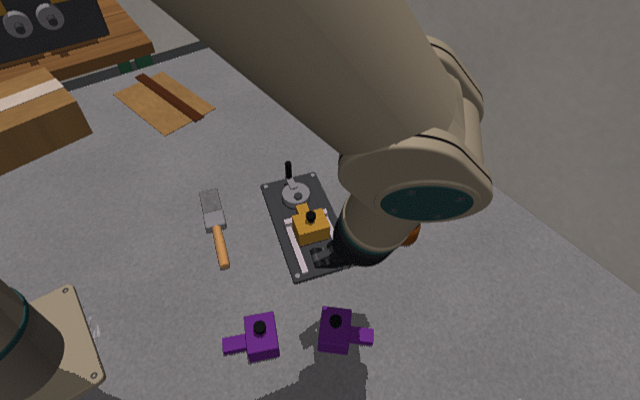

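```bash
python3 - <<'E'
from h import *
from nav import arm,inv
for n in("scene0","scene18"):
    d=load(n);b=np.apply_along_axis(inv,2,cloud(d));g=d["img"].astype(int)
    m=(g.min(-1)>120)&(b[...,2]>.022)&(b[...,2]<.032)&(abs(b[...,1])<.05)&(abs(b[...,0])<.03)
    for s in(1,-1):
        q=m&(b[...,1]*s>0);print(n,s,q.sum(),np.round(np.percentile(b[q],[2,98],axis=0)*1e3,1).tolist() if q.sum()>3 else "")
d=load("scene18");cv2.imwrite("pics/z.png",cv2.resize(d["img"][190:235,280:335,::-1],None,fx=12,fy=12,interpolation=cv2.INTER_CUBIC))
E
```

```text
scene0 1 38 [[-14.4, 0.5, 24.7], [29.5, 44.5, 31.6]]
scene0 -1 95 [[-14.3, -45.0, 23.3], [29.1, -1.6, 31.1]]
scene18 1 2 
scene18 -1 32 [[-13.9, -45.5, 23.5], [-4.1, -22.2, 28.5]]
```

View pics/z.png

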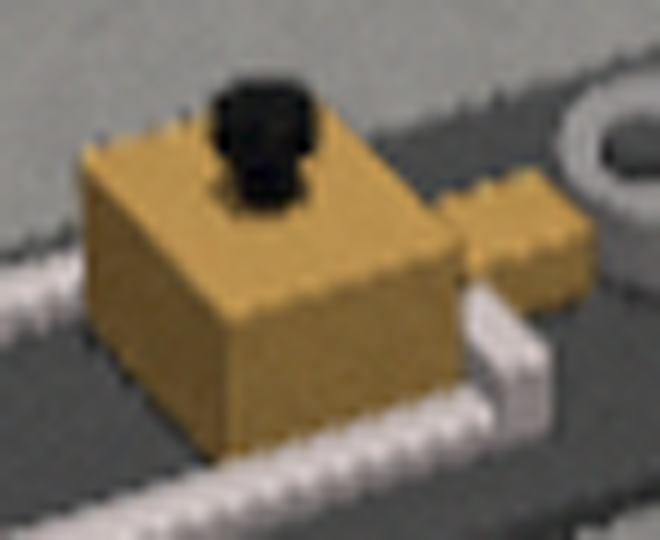

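Depth readings leave 1–2 mm of doubt about home. I'll check with model overlays against a base fit that uses the stops.

```bash
python3 - <<'E'
from h import *
p=np.load("base.npy");c,n=np.cos(p[2]),np.sin(p[2])
W=lambda b:np.stack([p[0]+c*b[...,0]-n*b[...,1],p[1]+n*b[...,0]+c*b[...,1],b[...,2]],-1)
def box(x0,x1,y0,y1,z0,z1):
    v=np.array([[x,y,z] for x in(x0,x1) for y in(y0,y1) for z in(z0,z1)]);e=[(i,j) for i in range(8) for j in range(i) if bin(i^j).count("1")==1];return v*1e-3,e
d=load("scene18")
outs=[]
for xs in(-38.5,-42.5):
    k=12;im=cv2.resize(d["img"][190:235,280:313,::-1],None,fx=k,fy=k,interpolation=cv2.INTER_CUBIC)
    im=cv2.resize(d["img"][190:235,280:330,::-1],None,fx=8,fy=12,interpolation=cv2.INTER_CUBIC)
    for (v,e),col in((box(xs-25,xs+25,-32,32,10,50),(0,0,255)),(box(-13.5,-1.5,-45.5,-17.5,10,28),(255,255,0))):
        u=proj(d,W(v));q=np.stack([(u[:,0]-280+.5)*8,(u[:,1]-190+.5)*12],-1).astype(int)
        for i,j in e: cv2.line(im,tuple(map(int,q[i])),tuple(map(int,q[j])),col,1)
    outs.append(im)
cv2.imwrite("pics/ov.png",np.hstack(outs))
E
```

```text
(no output)
```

View pics/ov.png

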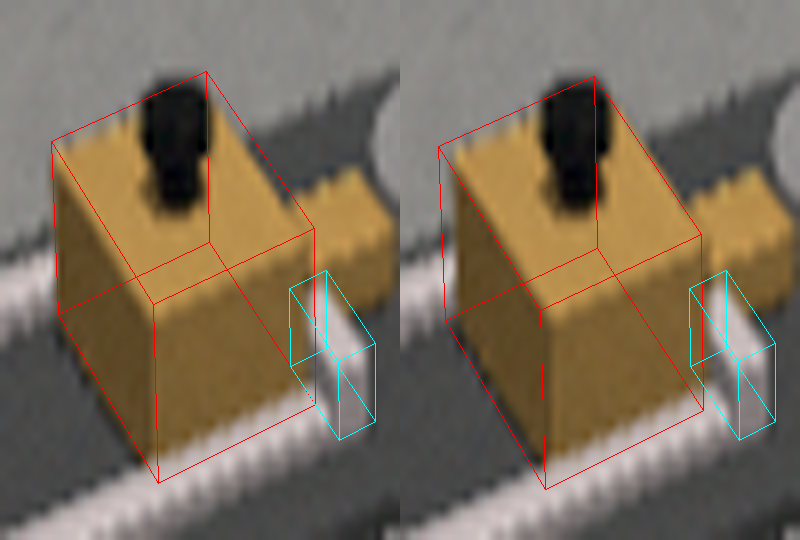

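The overlay at the home position (-38.5 mm) matches the block and the stop. The one at -42.5 mm is clearly off. I'm handing it in.

```bash
python3 - <<'E'
from rig import arm
print(arm.get_state()["time_s"],arm.get_state()["force"]); print(arm.sign_off())
E
```

```text
17.9 [ 0.90441088  0.29023117 -0.5716786 ]
the job is handed in; nothing more can be done
None
```

The cam is at its low point and the slide is home against its stops. I handed the job in at 17.9 s with the hand clear; no verdict was reported.

- **Cam:** I swept the peg about 166° round the +y side with closed fingers. It ended at base (103, 3) mm, about 2.5° off low. Tool forces stayed around 6–7 N, and the slide had not moved by then.
- **First push went wrong:** The real fingertips were about 27 mm short of the reported TCP along the tool axis. The tips landed on the slide's rear top edge instead of behind it, with about 19 N sideways and 21 N down. The slide moved about 4 mm with the cam already low and stayed flat. I lifted off and re-entered low, with a 20° tilt and the corrected offset.
- **Second push:** The slide went forward until the force rose to about 22 N with no further travel.
- **Last checks:**
  - The model outline at x = -38.5 mm matches the picture and the stop, and one at -42.5 mm clearly does not. The depth readings disagreed slightly: they put the slide 1–2 mm short of home, within the 3 mm allowed.
  - The cam is still on its index line, and the bottle, jar and brush look undisturbed.
  - The tool force reads about zero.

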